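# Unlock the sampling rod and stand it in the rinse cup

### The arm

A 6-joint arm with a two-finger parallel gripper is mounted at the origin on the work surface; the furniture and walls round the work are solid. World frame = base frame: x ahead of the robot, y to its left, z up, the work surface at z = 0. Lengths are in m, angles in rad, forces in N, time in s.
With the tool pointing down it reaches from about 0.325 to 0.775 m from the base axis. Payload 9.3 kg.
Tool frame: the origin (TCP) lies midway between the tips of the shut fingers; the grasp point (between the pads) lies 19 mm behind it; z points along the fingers, y is the direction in which the jaws open and shut (so a half turn about z gives the same grasp; the last joint's range is limited). The gripper opens to 85 mm and grips with 20 to 120 N. Pads are 22 mm wide; open, the fingers measure 114 mm over their backs; the gripper's body (76 mm by 85 mm) begins 54 mm behind the grasp point. The pads swing forward as they close: fully open they stand 13 mm farther back than shut.
Start: joints at [-1.429, 0.259, 0.021, 1.334, 0, 1.418], TCP at [0.16, -0.526, 0.206] pointing down, gripper open.
Joint ranges: [-3.04, 3.04], [-0.91, 1.82], [-1.04, 1.36], [-1.92, 1.95], [-1.52, 1.45], [-3.14, 3.14]. Speed limits (rad/s): [2.22, 2.22, 2.79, 3.14, 3.14, 3.14].

### API

Orientations are given as a 3x3 rotation matrix whose columns are the frame's x, y, z axes.
In Python, from cell import r, optics gives the robot as it stands.
- The arm moves only by the tool step_arm, never from a script. Its argument "steps" is a list of rows, each an object of numbers: "jaw": the opening, from 0 (shut) to 1 (fully open); "x", "y", "z": the shift along the tool's x, y, z each as a share of 0.1 m, from -1 to 1; "roll": the turn about the tool's z as a share of 360 degrees, from -1 to 1. A call has 1 to 10 rows; each row shifts and turns the commanded pose from where the row before left it, along the tool's axes as they then stand; what a row does not reach is not made up. A row lasts 1/12 s, in which the tool goes at most 41.7 mm and 7.16 degrees, less where a joint would pass 70% of its speed; a pose out of reach is approached as far as the arm can. A call with a number of a shift or a turn outside -1 to 1 is refused whole. A call with a gripper value outside its range is refused whole. The fingers move at their own pace and stop on an object; the grip force is fixed at half the most. Time passes only in rows, so rows that do not move let the fingers close. It gives the time, the measured TCP pose, the force and the opening at its end, in the units of the state.
- r.read_state(): the state, without advancing time (a new reading comes with each control period).
- optics.grab_frame(name): name is "scene" or "side" or "wrist"; returns the picture (384x512x3 uint8, red, green, blue); there is no depth.
- optics.camera_params(name): a dict with "fx", "fy", "cx", "cy" (pixels), "extrinsics" (4x4, takes a point from camera to world coordinates). Camera axes: x right, y up, looking along -z (the intrinsics and any distortion apply to the point x, -y, -z); pixel columns grow to the right and rows downward; lengths in m; the calibration is good to about 2 mm. A picture is of the moment at which its call begins: read the wrist's pose just before it. camera_params takes no time and is no camera call; for the wrist camera it gives the pose at the moment of the call.
- r.finish_job(): hands the job in, once; it reports no verdict.
The state is a dict: "time": time; "joint_positions": joint angles; "qvel": joint speeds; "effort": joint torques, N m; "tool_pos": TCP position; "tcp_rot": TCP orientation; "wrist_force": force on the tool from outside, world axes, zero at the start; "torque": the same for the moment, N m; "opening": finger opening in m.
Only numpy, scipy, OpenCV 4.12 (cv2) and the standard library are available. Lean on these libraries where they do the work, as an engineer would, in place of code of your own. Each camera call takes 0.05 s, during which the arm holds its last target. There are 200 camera calls.

### The job

Free the steel sampling rod from its slanting holder: pull the holder's spring collar up along the rod, turn it counter-clockwise (seen from above) to the next notch and let it drop fully home there. Then draw the rod out by its green head and lower it, without dropping it in, tip first into the white cup so that it is left leaning against the side of the rim that carries the blue clip. Do not tip or shove the cup, and leave the two dishes and the stapler where they are.

Things in the scene. Friction and masses are not known exactly. Their poses are not given: they have to be found in the camera images.
- stand: Grey holder fixed to the table, base plate 130 x 100 x 12 mm. Origin under the plate. Its chuck axis lies in the stand's x-z plane, slanting 30 degrees from vertical, upper end towards the stand's -x (the robot's side). The rod's seat is on this axis at (-0.020, 0, 0.140) m in the stand's frame. Under the collar is a fixed notched ring, 52 mm wide, its top 22 mm below the seat along the axis.
- collar_mid (a point): Mid-grip point on the axis of the spring collar, a ribbed aluminium sleeve of 48 mm outside diameter that reaches 17 mm either way along the axis. z points up along the slanting axis; the frame moves with the collar. Collar home: the seat is 5 mm above this point, the top of the rod's head 50 mm above it. Two red teeth under the collar sit in the ring's notches.
- collar_lift (a joint): How far the collar is pulled up along the axis, m: 0 home, 0.009 at the upper stop. A spring drives it home (about 5 N at home, 9 N at the stop). It must be raised more than 6 mm before it can turn.
- collar_turn (a joint): Turn of the collar about its axis, rad, growing counter-clockwise from above: 0 to 0.09 locked (play), about 1.05 released, hard stop at 1.065. Within about 0.07 of the released notch the teeth fall in and the collar drops home; before that it rests raised on the ring. Locked, lips cover the rod's cross bar; released, the cap's slot frees it and the rod draws straight out along the axis.
- rod: Loose steel sampling rod, 170 mm long, about 120 g. Origin at its tip, z along it to the head. Shaft 13 mm diameter; cross bar 34 x 10 x 7 mm (long side along y) from 125 to 132 mm; green head 24 mm diameter from 148 to 170 mm. In the holder the bar lies on the seat, the tip 125 mm below it along the axis; the shaft runs in a guide 34 mm long with 1.5 mm clearance all round.
- rod_head (a point): Centre of the top of the rod's green head, 170 mm from its tip.
- cup: White cup, loose, 0.5 kg, 95 mm tall, 72 mm outside diameter at the rim, wall 4 mm (64 mm mouth, 60 mm across at the inner floor, which lies 6 mm above the table). Origin: centre of its underside, z up. The blue clip (20 mm wide) hangs on the rim at the cup's -x side.
- petri_0: Small clear dish, 60 mm wide, 12 mm tall, on the table between holder and cup; origin under its centre. Bystander.
- petri_1: Another clear dish, 60 mm wide, 12 mm tall, to the right of the work; origin under its centre. Bystander.
- stapler: Teal stapler, 106 x 32 x 32 mm, origin under its centre. Bystander.
There are look-alikes about, which are no part of the job. There is more than one size of the rod; the job needs the larger.

How it is judged:
By the outcome, as a careful person would: the job done as asked, in the order asked, and still so for the second after the job is handed in, with the robot touching nothing.
It also fails if it takes over 58 s, if anything falls off the work surface, if the arm or the gripper's body presses on something with over 40 N, if the wrist force passes 120 N, or if a joint passes its speed limit or range.

## Working session

There is one attempt and no reset: what is moved stays moved. The work goes in short steps, Python scripts to look and compute and a tool call to move; the robot and the scene stay as the last step left them, time stands still between calls to the robot, and variables do not carry over. Pictures are saved under pics/ and viewed, about 8 in all and at most 12, crops included, and the job is handed in when it is done.

Besides the shell and the picture viewer there is one more tool, called in YAML: its name, and indented under it one key for each argument. step_arm: Moves the arm, as the interface text tells. Shift numbers are shares of 0.1 m and turn numbers shares of 360 degrees, none past 1 either way. Its arguments: {"type":"object","properties":{"steps":{"type":"array"}},"required":["steps"]}

```bash
mkdir -p pics; ls; python3 - <<'E'
from cell import r, optics
import cv2, numpy as np
print(r.read_state())
ims=[]
for n in ["scene","side"]:
    im=optics.grab_frame(n); cv2.imwrite(f"pics/{n}0.png",im[:,:,::-1]); p=optics.camera_params(n); print(n,p)
E
```

```text
pics
{'time': 0.0, 'joint_positions': array([-1.42856858e+00,  2.59223479e-01,  2.07776198e-02,  1.33371068e+00,
       -1.94839431e-05,  1.41823634e+00]), 'qvel': array([ 0.00025998,  0.00016276, -0.00073004,  0.00161087, -0.00158621,
       -0.00088674]), 'effort': array([ 1.94006850e-05, -5.55640268e+01,  3.44527888e+01,  1.35760044e-02,
       -6.13678299e-05, -1.00846171e-05]), 'tool_pos': array([ 0.15976141, -0.52596232,  0.20535544]), 'tcp_rot': array([[ 9.56863850e-01,  2.90536619e-01, -2.12096049e-04],
       [ 2.90536636e-01, -9.56862925e-01,  1.34371943e-03],
       [ 1.87452854e-04, -1.34737822e-03, -9.99999075e-01]]), 'wrist_force': array([-0.46502887,  0.14302673,  0.10972621]), 'torque': array([ 0.02254141, -0.04379352,  0.02497428]), 'opening': 0.08571232076542784}
scene {'fx': 426.57152367607074, 'fy': 426.57152367607074, 'cx': 260.6293179448225, 'cy': 191.8847225593398, 'extrinsics': array([[-0.78754543,  0.316257  , -0.52891749, -0.12923169],
       [-0.6162173 , -0.39444229,  0.68168286,  0.61240355],
       [ 0.00695955,  0.86278432,  0.50552426,  0.69447224],
       [ 0.        ,  0.        ,  0.        ,  1.        ]])}
side {'fx': 423.6159911066363, 'fy': 423.6159911066363, 'cx': 249.93174176056843, 'cy': 189.7739306285979, 'extrinsics': array([[ 0.99973344, -0.02252805,  0.00505278,  0.48313445],
       [ 0.01880721,  0.6676985 , -0.7441942 , -0.83316941],
       [ 0.01339151,  0.74409086,  0.66794421,  0.72697822],
       [ 0.        ,  0.        ,  0.        ,  1.        ]])}
```

View pics/scene0.png

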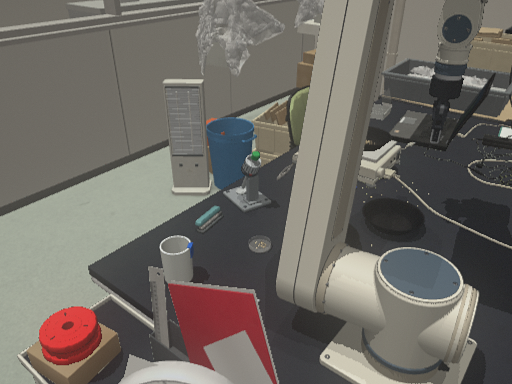

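View pics/side0.png

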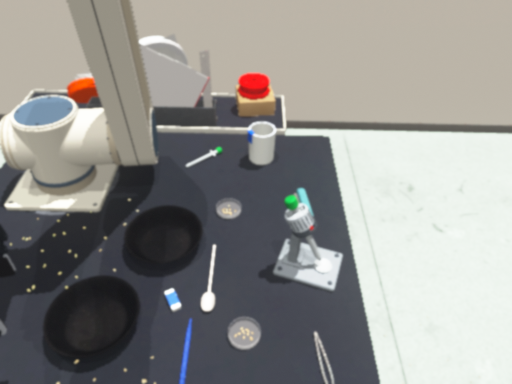

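The side view shows the stand (plate around 308,262, green head 292,202), cup (262,142) with clip at left (250,136), the dish between (229,208), the stapler behind the stand (304,200), and a small look-alike rod on the table (205,156). Zooming in to measure.

```bash
cat > h.py <<'E'
import numpy as np, cv2
from cell import r, optics
def ray(P,u,v):
    d=np.array([(u-P['cx'])/P['fx'],-(v-P['cy'])/P['fy'],-1.]); E=P['extrinsics']
    d=E[:3,:3]@d; return E[:3,3],d/np.linalg.norm(d)
def onz(P,u,v,z):
    o,d=ray(P,u,v); return o+d*(z-o[2])/d[2]
def tri(obs):
    A=np.zeros((3,3));b=np.zeros(3)
    for P,u,v in obs:
        o,d=ray(P,u,v);M=np.eye(3)-np.outer(d,d);A+=M;b+=M@o
    x=np.linalg.solve(A,b)
    return x,[np.linalg.norm((np.eye(3)-np.outer(d,d))@(x-o)) for o,d in (ray(*q) for q in obs)]
def proj(P,X):
    E=P['extrinsics'];c=E[:3,:3].T@(np.asarray(X)-E[:3,3])
    return np.array([P['cx']+P['fx']*c[0]/-c[2],P['cy']-P['fy']*c[1]/-c[2]])
def blobs(im,lo,hi,amin=8):
    m=cv2.inRange(cv2.cvtColor(im,cv2.COLOR_RGB2HSV),lo,hi)
    n,l,s,c=cv2.connectedComponentsWithStats(m)
    return [(c[i].round(1),s[i]) for i in range(1,n) if s[i,4]>=amin]
E
python3 - <<'E'
import cv2
from h import *
S=cv2.imread('pics/scene0.png');D=cv2.imread('pics/side0.png')
a=cv2.resize(D[170:300,230:360],None,fx=4,fy=4,interpolation=cv2.INTER_CUBIC)
b=cv2.resize(S[145:295,150:280],(260,300),interpolation=cv2.INTER_CUBIC)
c=cv2.resize(D[110:175,220:285],(260,220),interpolation=cv2.INTER_CUBIC)
import numpy as np
cv2.imwrite('pics/z.png',np.hstack([a,np.vstack([b,c])]))
for n,i in(('scene',S),('side',D)):
    i=i[:,:,::-1].copy();print(n)
    print('green',blobs(i,(45,100,60),(75,255,255)))
    print('blue',blobs(i,(105,150,80),(125,255,255)))
    print('teal',blobs(i,(80,60,60),(98,255,255)))
    print('red',blobs(i,(0,150,80),(8,255,255)))
E
```

```text
scene
green [(array([255.3, 155.3]), array([251, 152,   9,   8,  54], dtype=int32))]
blue [(array([189.8, 245. ]), array([188, 243,   5,   6,  20], dtype=int32))]
teal [(array([499.7, 131.2]), array([498, 127,   4,   9,  12], dtype=int32)), (array([207.1, 215.2]), array([195, 206,  25,  20, 184], dtype=int32))]
red [(array([208. , 120.7]), array([206, 119,   5,   4,  10], dtype=int32)), (array([ 69.3, 335.3]), array([  39,  307,   63,   58, 2701], dtype=int32))]
side
green [(array([218.9, 149.2]), array([215, 146,   8,   8,  38], dtype=int32)), (array([290.7, 201.7]), array([284, 194,  14,  16, 163], dtype=int32))]
blue [(array([249.7, 135. ]), array([248, 131,   5,  10,  30], dtype=int32)), (array([168.1, 300.8]), array([167, 298,   3,   7,  11], dtype=int32)), (array([185.2, 354.5]), array([179, 320,  13,  64, 305], dtype=int32))]
teal [(array([304. , 197.6]), array([296, 187,  18,  28, 202], dtype=int32))]
red [(array([253.8,  86.9]), array([238,  74,  32,  26, 583], dtype=int32)), (array([82.2, 92.8]), array([ 68,  79,  29,  24, 380], dtype=int32))]
```

View pics/z.png

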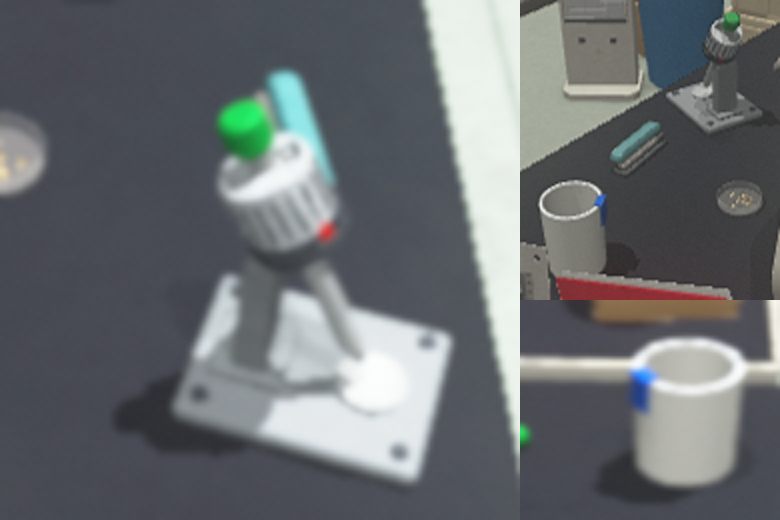

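The zoom shows the plate corners in the side view near (285,239), (343,254), (334,288), (273,272), a red tooth at (311,228), head at (291,202), clip at the cup's left/robot side.

```bash
python3 - <<'E'
from h import *
S=optics.camera_params('scene');D=optics.camera_params('side')
c=np.array([onz(D,u,v,.012) for u,v in((285.5,239.5),(343,254.2),(333.8,289),(273.8,272.5))])
print('side corners',c[:,:2].round(4).tolist(),c.mean(0)); print([np.linalg.norm(c[i]-c[i-1]).round(3) for i in range(4)])
for v in (c[1]-c[0],c[2]-c[3],c[0]-c[3],c[1]-c[2]): print(np.degrees(np.arctan2(v[1],v[0])))
print('scene corners',[onz(S,u,v,.012)[:2].round(4).tolist() for u,v in((224,191),(247,209),(270,202))])
print('head',tri([(S,255.3,155.3),(D,290.7,201.7)]))
print('clip',tri([(S,189.8,245),(D,249.7,135)]))
im=cv2.cvtColor(cv2.imread('pics/side0.png'),cv2.COLOR_BGR2RGB)
# cup: white segments
for n,P,box in(('side',D,(110,175,230,285)),('scene',S,(225,295,150,200))):
    im=cv2.cvtColor(cv2.imread(f'pics/{n}0.png'),cv2.COLOR_BGR2GRAY)
    for row in range(box[0],box[1],4):
        xs=np.where(im[row,box[2]:box[3]]>110)[0]+box[2]
        print(n,row,(xs.min(),xs.max(),len(xs)) if len(xs) else None)
for n,P,u,v in(('d0side',D,229,208),('d0scene',S,260,243.5),('d1',D,244,333)): print(n,onz(P,u,v,.006))
print('stapler',onz(D,304,197.6,.03),onz(S,207.1,215.2,.03))
E
```

```text
side corners [[0.5604, -0.2005], [0.6834, -0.2389], [0.6519, -0.3294], [0.5321, -0.2921]] [ 0.60697058 -0.26522787  0.012     ]
[np.float64(0.096), np.float64(0.129), np.float64(0.096), np.float64(0.125)]
-17.361457591350714
-17.31557195579959
72.83934665466857
70.77685594362958
scene corners [[0.6789, -0.2396], [0.5545, -0.2037], [0.5251, -0.2778]]
head (array([ 0.55708849, -0.24569781,  0.17128412]), [np.float64(0.00026556384640306555), np.float64(0.0002655638464031396)])
clip (array([0.47584721, 0.09232959, 0.09189351]), [np.float64(0.0027603395884034663), np.float64(0.0027603395884035786)])
side 110 (np.int64(240), np.int64(284), 38)
side 114 (np.int64(255), np.int64(284), 7)
side 118 (np.int64(282), np.int64(284), 3)
side 122 (np.int64(252), np.int64(284), 23)
side 126 (np.int64(230), np.int64(284), 32)
side 130 (np.int64(230), np.int64(284), 55)
side 134 (np.int64(251), np.int64(284), 34)
side 138 (np.int64(252), np.int64(275), 24)
side 142 (np.int64(252), np.int64(274), 23)
side 146 (np.int64(249), np.int64(274), 26)
side 150 (np.int64(249), np.int64(273), 25)
side 154 (np.int
[... 450 characters left out ...]
3 (np.int64(161), np.int64(188), 28)
scene 257 (np.int64(161), np.int64(187), 27)
scene 261 (np.int64(162), np.int64(187), 26)
scene 265 (np.int64(163), np.int64(188), 26)
scene 269 (np.int64(150), np.int64(188), 39)
scene 273 (np.int64(150), np.int64(187), 35)
scene 277 (np.int64(150), np.int64(188), 38)
scene 281 (np.int64(156), np.int64(188), 30)
scene 285 (np.int64(157), np.int64(199), 23)
scene 289 (np.int64(157), np.int64(164), 8)
scene 293 (np.int64(157), np.int64(164), 8)
d0side [ 0.42809801 -0.09787004  0.006     ]
d0scene [ 0.42591085 -0.10215957  0.006     ]
d1 [ 0.47417045 -0.42695918  0.006     ]
stapler [ 0.60917249 -0.08055683  0.03      ] [ 0.60354601 -0.0871689   0.03      ]
```

step_arm:
  steps:
    - {"x": 0.3, "y": -0.1, "z": -0.1, "jaw": 1}
    - {"x": 0.36, "y": -0.125, "z": -0.1, "jaw": 1}
    - {"x": 0.36, "y": -0.125, "z": -0.1, "jaw": 1}
    - {"x": 0.36, "y": -0.125, "z": -0.1, "jaw": 1}
    - {"x": 0.36, "y": -0.125, "z": -0.1, "jaw": 1}
    - {"x": 0.36, "y": -0.125, "z": -0.1, "jaw": 1}
    - {"x": 0.36, "y": -0.125, "z": -0.1, "jaw": 1}
    - {"x": 0.36, "y": -0.125, "z": -0.1, "jaw": 1}
    - {"x": 0.36, "y": -0.125, "z": -0.1, "jaw": 1}
    - {"x": 0.36, "y": -0.125, "z": -0.1, "jaw": 1}

```text
validation failed for argument at $.st...
```

```bash
python3 - <<'E'
from h import *
S=optics.camera_params('scene');D=optics.camera_params('side')
print('cup rim',onz(D,262.9,129.9,.095),onz(S,176,245.5,.095),tri([(S,176,245.5),(D,262.9,129.9)]))
for P,us in((D,(248.75,277)),(S,(160,193))): print(onz(P,us[0],130 if P is D else 245.5,.095),onz(P,us[1],130 if P is D else 245.5,.095))
E
```

```text
cup rim [0.50827154 0.10984873 0.095     ] [0.49952954 0.1157051  0.095     ] (array([0.50650072, 0.1124793 , 0.09141183]), [np.float64(0.002402020859785829), np.float64(0.002402020859785813)])
[0.47076346 0.10792311 0.095     ] [0.54570271 0.11082845 0.095     ]
[0.52802818 0.13842318 0.095     ] [0.46922323 0.09154601 0.095     ]
```

The call was refused in validation with the reason cut off. The likely cause is the missing "roll" key, so I'll test one row with all the keys.

step_arm:
  steps:
    - {"jaw": 1.0, "x": 0.3, "y": -0.1, "z": -0.1, "roll": 0.0}

```text
time: 0.18
tool_pos: [0.1831, -0.5093, 0.2136]
tcp_rot: [[0.958, 0.287, -0.002], [0.287, -0.958, 0.003], [-0.001, -0.003, -1.0]]
wrist_force: [-0.1, -0.6, 1.1]
opening: 0.0855
```

step_arm:
  steps:
    - {"jaw": 1, "x": 0.36, "y": -0.125, "z": -0.06, "roll": 0}
    - {"jaw": 1, "x": 0.36, "y": -0.125, "z": -0.06, "roll": 0}
    - {"jaw": 1, "x": 0.36, "y": -0.125, "z": -0.06, "roll": 0}
    - {"jaw": 1, "x": 0.36, "y": -0.125, "z": -0.06, "roll": 0}
    - {"jaw": 1, "x": 0.36, "y": -0.125, "z": -0.06, "roll": 0}
    - {"jaw": 1, "x": 0.36, "y": -0.125, "z": -0.06, "roll": 0}
    - {"jaw": 1, "x": 0.36, "y": -0.125, "z": -0.06, "roll": 0}
    - {"jaw": 1, "x": 0.36, "y": -0.125, "z": -0.06, "roll": 0}
    - {"jaw": 1, "x": 0.36, "y": -0.125, "z": -0.06, "roll": 0}
    - {"jaw": 1, "x": 0.36, "y": -0.125, "z": -0.06, "roll": 0}

```text
time: 1.02
tool_pos: [0.495, -0.2822, 0.2761]
tcp_rot: [[0.957, 0.291, -0.0], [0.291, -0.957, 0.0], [-0.0, -0.0, -1.0]]
wrist_force: [0.2, -0.5, 0.0]
opening: 0.0856
```

step_arm:
  steps:
    - {"jaw": 1, "x": 0.2, "y": -0.07, "z": -0.06, "roll": 0.019}
    - {"jaw": 1, "x": 0, "y": 0, "z": -0.06, "roll": 0.019}
    - {"jaw": 1, "x": 0, "y": 0, "z": 0, "roll": 0.019}
    - {"jaw": 1, "x": 0, "y": 0, "z": 0, "roll": 0.019}
    - {"jaw": 1, "x": 0, "y": 0, "z": 0, "roll": 0.019}
    - {"jaw": 1, "x": 0, "y": 0, "z": 0, "roll": 0}

```text
time: 1.52
tool_pos: [0.5109, -0.2711, 0.2876]
tcp_rot: [[0.953, -0.302, -0.001], [-0.302, -0.953, 0.001], [-0.001, -0.0, -1.0]]
wrist_force: [-0.5, 0.7, 0.3]
opening: 0.0855
```

```bash
python3 - <<'E'
from h import *
print(r.read_state()['joint_positions'].round(3)); P=optics.camera_params('wrist')
im=optics.grab_frame('wrist'); cv2.imwrite('pics/w1.png',im[:,:,::-1]); print(P); np.save('pics/w1.npy',P,allow_pickle=True)
print(blobs(im,(45,100,60),(75,255,255)))
E
```

```text
[-0.633  0.302  0.288  1.557  0.     2.816]
{'fx': 274.383334020076, 'fy': 274.383334020076, 'cx': 257.9884035736678, 'cy': 189.18387477765623, 'extrinsics': array([[-0.30311233,  0.90666987,  0.29338142,  0.58627397],
       [-0.95295402, -0.28798853, -0.09455811, -0.29556113],
       [-0.0012425 , -0.30824073,  0.95130758,  0.45429306],
       [ 0.        ,  0.        ,  0.        ,  1.        ]])}
[(array([221.9, 143.3]), array([210, 130,  24,  28, 534], dtype=int32)), (array([ 76.8, 277.4]), array([ 72, 273,  12,  10,  83], dtype=int32))]
```

View pics/w1.png

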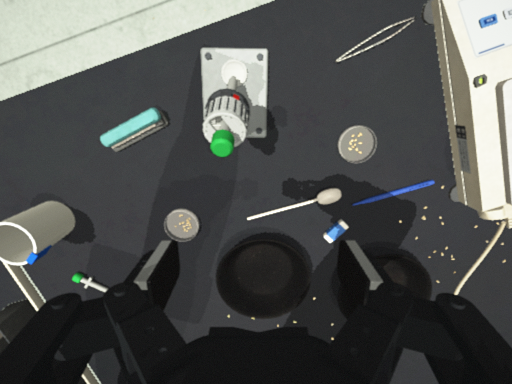

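Wrist view: stand nearly square to the tool (plate corners about (201,48), (268,48), (267,137)), head at (222,143), cup at left (rim about (18,243), clip (38,255)).

```bash
python3 - <<'E'
from h import *
S=optics.camera_params('scene');D=optics.camera_params('side');W=np.load('pics/w1.npy',allow_pickle=True).item()
for u,v in((201,48),(268,48),(267.5,137)): print(onz(W,u,v,.012))
print('head',tri([(S,255.3,155.3),(D,290.7,201.7),(W,221.9,143.3)]))
print('head W-D',tri([(D,290.7,201.7),(W,221.9,143.3)])[0])
print('clip',tri([(S,189.8,245),(D,249.7,135),(W,38,255)]))
# hypothesised stand
for o,yaw in(((.607,-.265),-17.4),((.593,-.258),-17.4)):
    y=np.radians(yaw);xs=np.array([np.cos(y),np.sin(y),0]);o=np.array([*o,0])
    a=-.5*xs+np.array([0,0,.866]);seat=o-.02*xs+np.array([0,0,.14])
    for nm,s in(('headtop',45),('headc',34),('collartop',12),('collarmid',-5)):
        p=seat+a*s/1000;print(nm,p.round(4),*[proj(P,p).round(1) for P in(S,D,W)])
    for sx in(-1,1):
      for sy in(-1,1):
        p=o+sx*.065*xs+sy*.05*np.array([-xs[1],xs[0],0])+[0,0,.012];print(p.round(4),*[proj(P,p).round(1) for P in(S,D,W)])
im=[cv2.imread('pics/side0.png')[175:250,270:330],cv2.imread('pics/scene0.png')[140:215,220:280],cv2.imread('pics/w1.png')[40:165,185:285]]
im=[cv2.resize(i,None,fx=k,fy=k,interpolation=cv2.INTER_CUBIC) for i,k in zip(im,(4,4,3))]
H=max(i.shape[0] for i in im);cv2.imwrite('pics/z2.png',np.hstack([cv2.copyMakeBorder(i,0,H-i.shape[0],0,0,0) for i in im]))
E
```

```text
[ 0.68038043 -0.23804566  0.012     ]
[ 0.65086135 -0.33078546  0.012     ]
[ 0.52870738 -0.29260416  0.012     ]
head (array([ 0.55733614, -0.24642267,  0.17123826]), [np.float64(0.0004108247730990421), np.float64(0.0006921424240556222), np.float64(0.0006681940343333766)])
head W-D [ 0.55738608 -0.24727894  0.17288081]
clip (array([0.47573824, 0.09124803, 0.0912016 ]), [np.float64(0.0035949981240582136), np.float64(0.0021348319604839417), np.float64(0.0018682036085707265)])
headtop [ 0.5664 -0.2523  0.179 ] [254.1 151.1] [296.1 201.3] [222.8 134.2]
headc [ 0.5717 -0.2539  0.1694] [253.  153.5] [298.4 205.7] [223.7 127.7]
collartop [ 0.5822 -0.2572  0.1504] [251.  158.1] [303.1 214.1] [225.4 115.5]
collarmid [ 0.5903 -0.2598  0.1357] [249.4 161.5] [306.7 220.5] [226.6 106.9]
[ 0.53   -0.2933  0.012 ] [271.7 199.4] [272.8 272.9] [267.7 136.1]
[ 0.5599 -0.1979  0.012 ] [244.3 209.2] [285.2 238.6] [205.  136.3]
[ 0.6541 -0.3321  0.012 ] [248.6 182.3] [335.1 290.2] [268.3  45.3]
[ 0.684  -0.2367  0.012 ] [222.2 190.8] [343.1 253.4] [199.2  45.7]
headtop [ 0.5524 -0.2453  0.179 ] [256.4 153.3] [288.4 198.6] [221.  149.8]
headc [ 0.5577 -0.2469  0.1694] [255.3 155.6] [290.9 202.9] [221.9 142.9]
collartop [ 0.5682 -0.2502  0.1504] [253.2 160.2] [295.6 211.4] [223.7 130.2]
collarmid [ 0.5763 -0.2528  0.1357] [251.6 163.7] [299.2 217.7] [224.9 121.2]
[ 0.516  -0.2863  0.012 ] [274.  201.8] [266. 270.] [266.1 145.8]
[ 0.5459 -0.1909  0.012 ] [246.5 211.8] [278.9 236.1] [204. 146.]
[ 0.6401 -0.3251  0.012 ] [250.5 184.4] [327.7 287.1] [266.5  57.1]
[ 0.67   -0.2297  0.012 ] [224.  193.1] [336.2 250.8] [198.3  57.4]
```

View pics/z2.png

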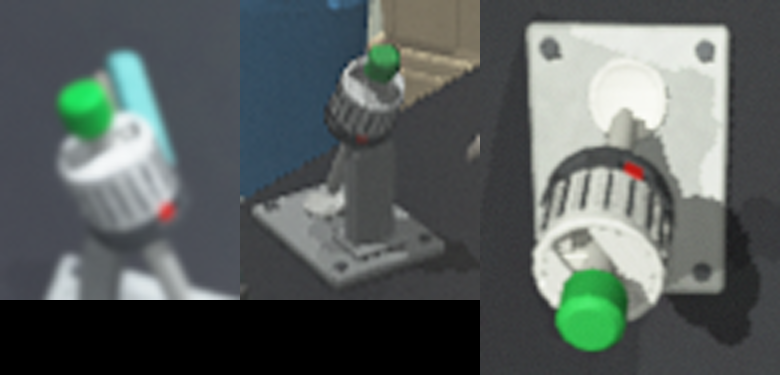

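step_arm:
  steps:
    - {"jaw": 1, "x": 0, "y": 0, "z": 0, "roll": -0.0195}
    - {"jaw": 1, "x": 0, "y": 0, "z": 0, "roll": -0.0195}
    - {"jaw": 1, "x": 0, "y": 0, "z": 0, "roll": -0.0195}
    - {"jaw": 1, "x": 0, "y": 0, "z": 0, "roll": -0.0195}
    - {"jaw": 1, "x": 0, "y": 0, "z": 0, "roll": -0.0195}
    - {"jaw": 1, "x": 0, "y": 0, "z": 0, "roll": -0.0195}
    - {"jaw": 1, "x": 0, "y": 0, "z": 0, "roll": -0.0195}
    - {"jaw": 1, "x": 0, "y": 0, "z": 0, "roll": -0.0195}
    - {"jaw": 1, "x": 0, "y": 0, "z": 0, "roll": -0.0195}
    - {"jaw": 1, "x": 0, "y": 0, "z": 0, "roll": -0.0195}

```text
time: 2.4
tool_pos: [0.5107, -0.2713, 0.2878]
tcp_rot: [[0.595, 0.804, -0.0], [0.804, -0.595, 0.0], [-0.0, -0.0, -1.0]]
wrist_force: [0.4, 0.7, 0.4]
opening: 0.0851
```

step_arm:
  steps:
    - {"jaw": 1, "x": 0, "y": 0, "z": 0, "roll": -0.0195}
    - {"jaw": 1, "x": 0, "y": 0, "z": 0, "roll": -0.0195}
    - {"jaw": 1, "x": 0, "y": 0, "z": 0, "roll": -0.0195}
    - {"jaw": 1, "x": 0, "y": 0, "z": 0, "roll": -0.0195}
    - {"jaw": 1, "x": 0, "y": 0, "z": 0, "roll": -0.0195}
    - {"jaw": 1, "x": 0, "y": 0, "z": 0, "roll": -0.0195}
    - {"jaw": 1, "x": 0, "y": 0, "z": 0, "roll": -0.0195}
    - {"jaw": 1, "x": 0, "y": 0, "z": 0, "roll": -0.0195}
    - {"jaw": 1, "x": 0, "y": 0, "z": 0, "roll": -0.0195}
    - {"jaw": 1, "x": 0, "y": 0, "z": 0, "roll": -0.0195}

```text
time: 3.23
tool_pos: [0.5107, -0.2713, 0.2878]
tcp_rot: [[-0.555, 0.832, -0.0], [0.832, 0.555, 0.0], [0.0, -0.0, -1.0]]
wrist_force: [-0.0, -0.7, -0.0]
opening: 0.0855
```

step_arm:
  steps:
    - {"jaw": 1, "x": 0, "y": 0, "z": 0, "roll": -0.0195}
    - {"jaw": 1, "x": 0, "y": 0, "z": 0, "roll": -0.0195}
    - {"jaw": 1, "x": 0, "y": 0, "z": 0, "roll": -0.0195}
    - {"jaw": 1, "x": 0, "y": 0, "z": 0, "roll": -0.0195}
    - {"jaw": 1, "x": 0, "y": 0, "z": 0, "roll": 0}

```text
time: 3.65
tool_pos: [0.5107, -0.2713, 0.2878]
tcp_rot: [[-0.881, 0.474, -0.0], [0.474, 0.881, 0.0], [0.0, 0.0, -1.0]]
wrist_force: [-0.3, 0.2, -0.8]
opening: 0.0852
```

```bash
cat >> h.py <<'E'
XS=np.array([np.cos(np.radians(-17.4)),np.sin(np.radians(-17.4)),0]);YS=np.array([-XS[1],XS[0],0]);AX=-.5*XS+np.array([0,0,.8660])
SEAT=np.array([.5945,-.2585,.14])-.02*XS
def to(p):
    s=r.read_state();R=s['tcp_rot'];d=np.asarray(p)-s['tool_pos']
    print('tool',s['tool_pos'].round(4),'yaw',np.degrees(np.arctan2(R[1,0],R[0,0])).round(1),'q6',s['joint_positions'][5].round(2),'share',(R.T@d/.1).round(3),'axis dir in tool',(R.T@AX).round(3),'F',s['wrist_force'].round(1),'open',s['opening'].round(4),'t',round(s['time'],2))
E
python3 -c "
from h import *
to(SEAT+.001*AX+np.array([0,0,-.016]))"
```

```text
Traceback (most recent call last):
  File "h.py", line 25, in to
    print('tool',s['tool_pos'].round(4),'yaw',np.degrees(np.arctan2(R[1,0],R[0,0])).round(1),'q6',s['joint_positions'][5].round(2),'share',(R.T@d/.1).round(3),'axis dir in tool',(R.T@AX).round(3),'F',s['wrist_force'].round(1),'open',s['opening'].round(4),'t',round(s['time'],2))
                                                                                                                                                                                                                                         ^^^^^^^^^^^^^^^^^^
AttributeError: 'float' object has no attribute 'round'
```

```bash
sed -i "s/s\['opening'\].round(4)/round(s['opening'],4)/" h.py
python3 -c "
from h import *
to(SEAT+.001*AX+np.array([0,0,-.016]))"
```

```text
tool [ 0.5107 -0.2713  0.2878] yaw 151.7 q6 -0.14 share [-0.476  0.471  1.629] axis dir in tool [ 0.491 -0.094 -0.866] F [-0.3  0.2 -0.8] open 0.0852 t 3.65
```

step_arm:
  steps:
    - {"jaw": 1, "x": -0.24, "y": 0.236, "z": 0.0, "roll": 0}
    - {"jaw": 1, "x": -0.236, "y": 0.235, "z": 0.1, "roll": 0}
    - {"jaw": 1, "x": 0, "y": 0, "z": 0.35, "roll": 0}
    - {"jaw": 1, "x": 0, "y": 0, "z": 0.35, "roll": 0}
    - {"jaw": 1, "x": 0, "y": 0, "z": 0.35, "roll": 0}
    - {"jaw": 1, "x": 0, "y": 0, "z": 0.3, "roll": 0}
    - {"jaw": 1, "x": 0, "y": 0, "z": 0.18, "roll": 0}
    - {"jaw": 1, "x": 0, "y": 0, "z": 0, "roll": 0}

```text
time: 4.32
tool_pos: [0.5733, -0.2518, 0.1205]
tcp_rot: [[-0.875, 0.483, -0.006], [0.483, 0.875, 0.004], [0.007, 0.0, -1.0]]
wrist_force: [-1.1, 0.4, -0.2]
opening: 0.0856
```

```bash
python3 -c "
from h import *
to(SEAT+.001*AX+np.array([0,0,-.016]))
for n in('side','wrist'): cv2.imwrite('pics/a_'+n+'.png',optics.grab_frame(n)[:,:,::-1])
a=cv2.resize(cv2.imread('pics/a_side.png')[160:300,230:370],(560,560),interpolation=cv2.INTER_CUBIC)
b=cv2.imread('pics/a_wrist.png')[:, 140:380]
cv2.imwrite('pics/a.png',np.hstack([a,cv2.copyMakeBorder(b,0,176,0,0,0)]))
"
```

```text
tool [ 0.5733 -0.2518  0.1205] yaw 151.1 q6 -0.04 share [-0.017  0.003 -0.044] axis dir in tool [ 0.496 -0.099 -0.862] F [-1.1  0.4 -0.2] open 0.0856 t 4.32
```

View pics/a.png

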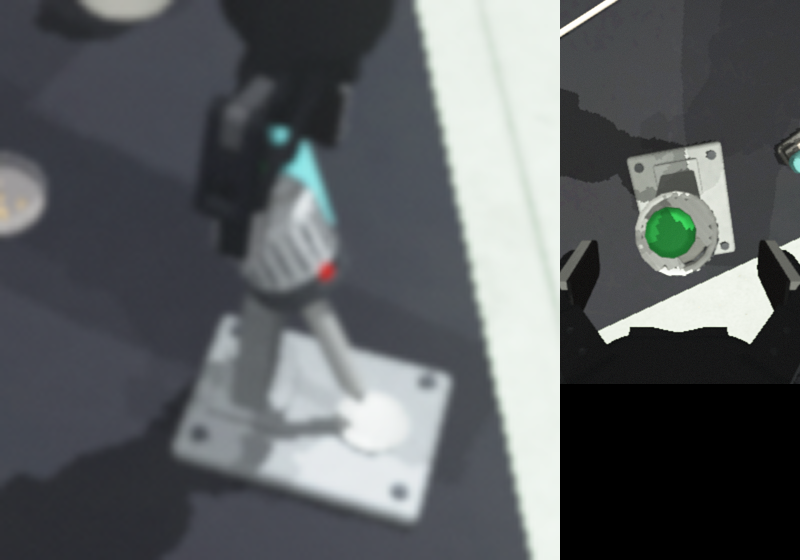

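The jaws straddle the collar, centred to within a few pixels (collar about 677, finger midpoint about 679 in the crop). Closing.

step_arm:
  steps:
    - {"jaw": 0.7, "x": 0, "y": 0, "z": 0, "roll": 0}
    - {"jaw": 0.6, "x": 0, "y": 0, "z": 0, "roll": 0}
    - {"jaw": 0.3, "x": 0, "y": 0, "z": 0, "roll": 0}
    - {"jaw": 0, "x": 0, "y": 0, "z": 0, "roll": 0}
    - {"jaw": 0, "x": 0, "y": 0, "z": 0, "roll": 0}
    - {"jaw": 0, "x": 0, "y": 0, "z": 0, "roll": 0}
    - {"jaw": 0, "x": 0, "y": 0, "z": 0, "roll": 0}

```text
time: 5.0
tool_pos: [0.5761, -0.2528, 0.1276]
tcp_rot: [[-0.876, 0.482, 0.004], [0.482, 0.876, -0.001], [-0.004, 0.001, -1.0]]
wrist_force: [-1.2, 4.8, 13.1]
opening: 0.0353
```

```bash
python3 -c "
from h import *
to(SEAT+.001*AX+np.array([0,0,-.016]))"
```

```text
tool [ 0.5761 -0.2528  0.1276] yaw 151.2 q6 -0.04 share [ 0.012 -0.002  0.027] axis dir in tool [ 0.487 -0.098 -0.868] F [-1.2  4.8 13.1] open 0.0353 t 5.0
```

Opening is 35 mm, less than the 48 mm collar, so the grip is not as intended. Looking.

```bash
python3 -c "
from h import *
for n in('side','wrist','scene'): cv2.imwrite('pics/b_'+n+'.png',optics.grab_frame(n)[:,:,::-1])
a=cv2.resize(cv2.imread('pics/b_side.png')[160:270,250:350],(500,550),interpolation=cv2.INTER_CUBIC)
b=cv2.resize(cv2.imread('pics/b_wrist.png')[130:380, 140:380],(300,312))
c=cv2.resize(cv2.imread('pics/b_scene.png')[130:210,215:290],(300,238),interpolation=cv2.INTER_CUBIC)
cv2.imwrite('pics/b.png',np.hstack([a,np.vstack([b,c])]))
to([.57,-.25,.125])
"
```

```text
tool [ 0.5761 -0.2528  0.1276] yaw 151.2 q6 -0.04 share [ 0.067 -0.005  0.026] axis dir in tool [ 0.487 -0.099 -0.868] F [-0.9  4.  13.2] open 0.0356 t 5.15
```

View pics/b.png

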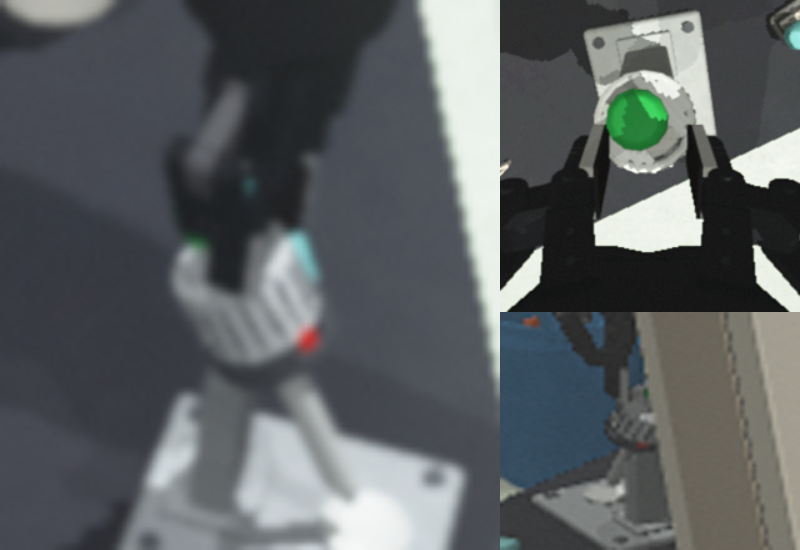

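```bash
python3 - <<'E'
from h import *
W=optics.camera_params('wrist');D=optics.camera_params('side');S=optics.camera_params('scene')
R=r.read_state()['tcp_rot'];T=r.read_state()['tool_pos']
for n in('wrist','side'):
    im=cv2.imread(f'pics/b_{n}.png')[:,:,::-1].copy(); print(n,[b for b in blobs(im,(45,100,60),(75,255,255),20)])
def show(nm,p): print(nm,np.round(p,4),'W',proj(W,p).round(1),'D',proj(D,p).round(1))
for nm,s in(('headtop',45),('headc',34),('captop',12),('mid',-5),('ringtop',-22)): show(nm,SEAT+s*.001*AX)
for e in(-1,1):
    for back in(0,.01,.04): show(('tip',e,back),T+R@np.array([0,e*.0178,-back]))
w=cv2.imread('pics/b_wrist.png'); cv2.imwrite('pics/c.png',cv2.resize(w[140:320,190:340],(600,720))[:600])
E
```

```text
wrist [(array([249.1, 225.4]), array([ 225,  201,   50,   49, 1883], dtype=int32))]
side [(array([218.9, 149.3]), array([215, 146,   8,   8,  39], dtype=int32))]
headtop [ 0.5539 -0.2458  0.179 ] W [248.9 227.2] D [289.2 198.8]
headc [ 0.5592 -0.2474  0.1694] W [251.8 228.6] D [291.7 203.1]
captop [ 0.5697 -0.2507  0.1504] W [256.4 230.8] D [296.4 211.6]
mid [ 0.5778 -0.2533  0.1357] W [259.1 232.1] D [300.  217.9]
ringtop [ 0.5859 -0.2558  0.1209] W [261.4 233.2] D [303.5 224.2]
('tip', -1, 0) [ 0.5675 -0.2684  0.1276] W [231.7 224.2] D [294.8 226.3]
('tip', -1, 0.01) [ 0.5674 -0.2684  0.1376] W [230.2 231. ] D [295.2 222.8]
('tip', -1, 0.04) [ 0.5673 -0.2684  0.1676] W [224.8 256.7] D [296.5 211.7]
('tip', 1, 0) [ 0.5846 -0.2372  0.1276] W [285.1 224.1] D [302.5 215.1]
('tip', 1, 0.01) [ 0.5846 -0.2372  0.1376] W [286.6 230.9] D [303.  211.5]
('tip', 1, 0.04) [ 0.5845 -0.2372  0.1676] W [292.3 256.6] D [304.4 200.4]
```

View pics/c.png

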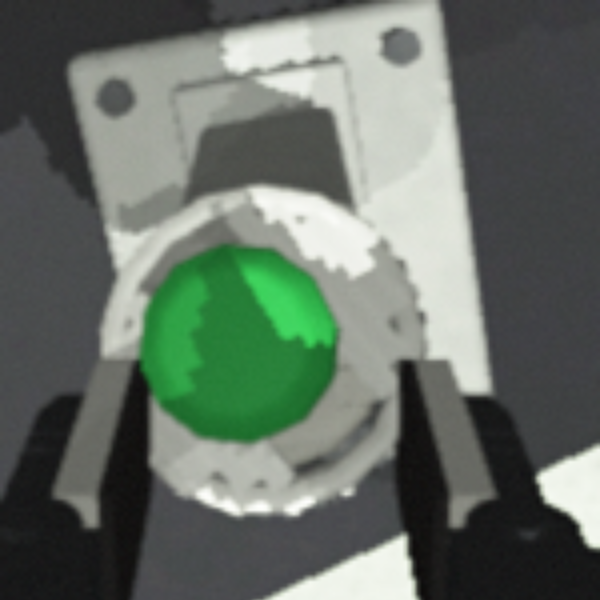

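```bash
python3 - <<'E'
from h import *
D=optics.camera_params('side')
for back in(0,.013,.02,.03,.04): print(back,proj(D,np.array([.5733,-.2518,.1205+back])-.0427*np.array([.483,.875,0])),proj(D,np.array([.5733,-.2518,.1205+back])-.052*np.array([.483,.875,0])),
  'closed',proj(D,np.array([.5761,-.2528,.1276+back])-.0178*np.array([.482,.876,0])),proj(D,np.array([.5761,-.2528,.1276+back])-.026*np.array([.482,.876,0])))
to([.576,-.2528,.1])
E
```

```text
0 [287.41332202 236.66164257] [285.24666244 239.82469413] closed [294.84255187 226.3354537 ] [293.0117812  229.02135753]
0.013 [287.91177021 232.05364051] [285.72522509 235.21627027] closed [295.41395585 221.67737518] [293.5672417  224.36143681]
0.02 [288.18466843 229.53077935] [285.98726907 232.6928603 ] closed [295.72672899 219.12765225] [293.87132065 221.81042949]
0.03 [288.58012979 225.87485921] [286.36704283 229.03574568] closed [296.17988831 215.43350278] [294.31192477 218.11407264]
0.04 [288.98233929 222.15655459] [286.75334736 225.31574153] closed [296.64067665 211.67716168] [294.75999664 214.35506652]
tool [ 0.5761 -0.2528  0.1276] yaw 151.2 q6 -0.04 share [ 0.002 -0.     0.276] axis dir in tool [ 0.487 -0.099 -0.868] F [-0.9  4.  13.2] open 0.0356 t 5.15
```

```bash
python3 - <<'E'
from h import *
W=np.load('pics/w1.npy',allow_pickle=True).item()
R=np.array([[.953,-.302,0],[-.302,-.953,0],[0,0,-1]]);T=np.array([.5109,-.2711,.2876])
for x in(0,.011):
  for b in(0,.013,.025,.035): print(x,b,[proj(W,T+R@np.array([x,e*.0428,-b])).round(0).tolist() for e in(1,-1)])
print((np.linalg.inv(R)@(W['extrinsics'][:3,3]-T)).round(3))
g=cv2.imread('pics/w1.png');cv2.imwrite('pics/c2.png',cv2.resize(g[220:320,110:410],(780,260)))
E
```

```text
0 0 [[322.0, 225.0], [193.0, 225.0]]
0 0.013 [[326.0, 234.0], [189.0, 234.0]]
0 0.025 [[331.0, 244.0], [184.0, 244.0]]
0 0.035 [[336.0, 253.0], [179.0, 253.0]]
0.011 0 [[323.0, 210.0], [192.0, 210.0]]
0.011 0.013 [[328.0, 218.0], [187.0, 218.0]]
0.011 0.025 [[333.0, 227.0], [182.0, 227.0]]
0.011 0.035 [[338.0, 235.0], [177.0, 235.0]]
[ 0.079  0.001 -0.167]
```

View pics/c2.png

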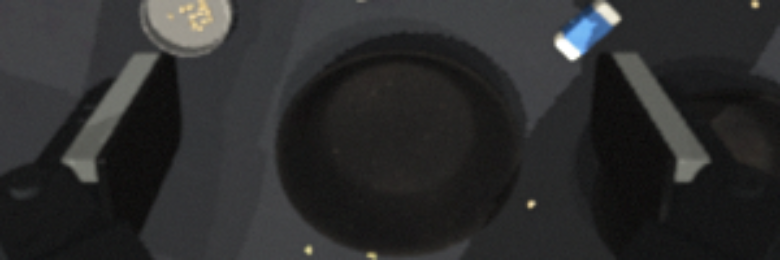

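The wrist view settles it. The finger tips project at v≈240 with a separation of about 175 px, so they sit roughly 25–28 mm farther back than the TCP figures suggest. The pads closed only on the top edge of the cap, so I'll open, go about 27 mm lower and regrip.

step_arm:
  steps:
    - {"jaw": 1, "x": 0, "y": 0, "z": 0, "roll": 0}
    - {"jaw": 1, "x": 0, "y": 0, "z": 0, "roll": 0}
    - {"jaw": 1, "x": 0, "y": 0, "z": 0, "roll": 0}
    - {"jaw": 1, "x": 0, "y": 0, "z": 0.1, "roll": 0}
    - {"jaw": 1, "x": 0, "y": 0, "z": 0.1, "roll": 0}
    - {"jaw": 1, "x": 0, "y": 0, "z": 0.06, "roll": 0}
    - {"jaw": 1, "x": 0, "y": 0, "z": 0, "roll": 0}

```text
time: 5.73
tool_pos: [0.5742, -0.2524, 0.0964]
tcp_rot: [[-0.876, 0.482, -0.003], [0.482, 0.876, 0.002], [0.004, 0.0, -1.0]]
wrist_force: [0.8, 0.2, -0.9]
opening: 0.0856
```

step_arm:
  steps:
    - {"jaw": 0.6, "x": 0, "y": 0, "z": 0, "roll": 0}
    - {"jaw": 0.3, "x": 0, "y": 0, "z": 0, "roll": 0}
    - {"jaw": 0.1, "x": 0, "y": 0, "z": 0, "roll": 0}
    - {"jaw": 0, "x": 0, "y": 0, "z": 0, "roll": 0}
    - {"jaw": 0, "x": 0, "y": 0, "z": 0, "roll": 0}
    - {"jaw": 0, "x": 0, "y": 0, "z": 0, "roll": 0}

```text
time: 6.23
tool_pos: [0.5753, -0.2535, 0.1]
tcp_rot: [[-0.876, 0.482, 0.001], [0.482, 0.876, -0.001], [-0.001, -0.001, -1.0]]
wrist_force: [-2.8, -1.9, 4.7]
opening: 0.0465
```

```bash
python3 -c "
from h import *
to(SEAT+.001*AX+np.array([0,0,-.041]));print(r.read_state()['torque'])"
```

```text
tool [ 0.5753 -0.2535  0.1   ] yaw 151.2 q6 -0.04 share [0.009 0.008 0.002] axis dir in tool [ 0.489 -0.1   -0.867] F [-2.8 -1.9  4.7] open 0.0465 t 6.23
[-0.20671671  0.57745344  0.05214829]
```

step_arm:
  steps:
    - {"jaw": 0, "x": 0.0155, "y": -0.0032, "z": -0.0275, "roll": 0}
    - {"jaw": 0, "x": 0.0155, "y": -0.0032, "z": -0.0275, "roll": 0}
    - {"jaw": 0, "x": 0.0155, "y": -0.0032, "z": -0.0275, "roll": 0}
    - {"jaw": 0, "x": 0, "y": 0, "z": 0, "roll": 0}
    - {"jaw": 0, "x": 0, "y": 0, "z": 0, "roll": 0}

```text
time: 6.65
tool_pos: [0.5715, -0.2522, 0.107]
tcp_rot: [[-0.876, 0.482, 0.001], [0.482, 0.876, -0.001], [-0.002, -0.0, -1.0]]
wrist_force: [5.0, -4.5, -7.0]
opening: 0.0468
```

```bash
python3 -c "
from h import *
to(SEAT+.001*AX+np.array([0,0,-.041]));print(r.read_state()['torque'])
for n in('side',): cv2.imwrite('pics/d_'+n+'.png',optics.grab_frame(n)[:,:,::-1])
for f in('b_side','d_side'):
    print(f,[b for b in blobs(cv2.imread('pics/'+f+'.png')[:,:,::-1].copy(),(0,120,80),(8,255,255),3) if 280<b[0][0]<340])
"
```

```text
tool [ 0.5715 -0.2522  0.107 ] yaw 151.2 q6 -0.05 share [-0.031  0.015  0.072] axis dir in tool [ 0.489 -0.099 -0.867] F [ 5.  -4.5 -7. ] open 0.0468 t 6.65
[-0.8459981  -1.07194332  0.05500861]
b_side [(array([311. , 227.8]), array([310, 226,   3,   4,   8], dtype=int32))]
d_side [(array([309.7, 224.8]), array([309, 224,   3,   3,   6], dtype=int32))]
```

step_arm:
  steps:
    - {"jaw": 0, "x": 0, "y": 0, "z": 0, "roll": -0.0125}
    - {"jaw": 0, "x": 0, "y": 0, "z": 0, "roll": -0.0125}
    - {"jaw": 0, "x": 0, "y": 0, "z": 0, "roll": -0.0125}
    - {"jaw": 0, "x": 0, "y": 0, "z": 0, "roll": 0}

```text
time: 7.03
tool_pos: [0.5716, -0.2516, 0.107]
tcp_rot: [[-0.966, 0.26, 0.001], [0.26, 0.966, -0.0], [-0.001, 0.0, -1.0]]
wrist_force: [5.5, -0.1, -5.7]
opening: 0.0462
```

```bash
cat > red.py <<'E'
from h import *
import sys
to(SEAT+.001*AX+np.array([0,0,-.041]));print('torque',r.read_state()['torque'].round(2))
for n in('side','scene'):
    im=optics.grab_frame(n);cv2.imwrite(f'pics/{sys.argv[1]}_{n}.png',im[:,:,::-1])
    print(n,[b for b in blobs(im,(0,120,80),(8,255,255),3) if 240<b[0][0]<340 and 140<b[0][1]<260])
E
python3 red.py e
```

```text
tool [ 0.5716 -0.2516  0.107 ] yaw 164.9 q6 -0.29 share [-0.034  0.001  0.071] axis dir in tool [ 0.498  0.02  -0.867] F [ 5.5 -0.1 -5.7] open 0.0462 t 7.03
torque [-0.92 -1.02 -0.54]
side [(array([311.2, 223.8]), array([310, 223,   3,   3,   6], dtype=int32))]
scene []
```

The tooth is shifting to the right, so the collar is turning counter-clockwise. Continuing.

step_arm:
  steps:
    - {"jaw": 0, "x": 0, "y": 0, "z": 0, "roll": -0.0125}
    - {"jaw": 0, "x": 0, "y": 0, "z": 0, "roll": -0.0125}
    - {"jaw": 0, "x": 0, "y": 0, "z": 0, "roll": -0.0125}
    - {"jaw": 0, "x": 0, "y": 0, "z": 0, "roll": -0.0125}
    - {"jaw": 0, "x": 0, "y": 0, "z": 0, "roll": -0.0125}
    - {"jaw": 0, "x": 0, "y": 0, "z": 0, "roll": -0.0125}
    - {"jaw": 0, "x": 0, "y": 0, "z": 0, "roll": -0.0125}
    - {"jaw": 0, "x": 0, "y": 0, "z": 0, "roll": 0}

```text
time: 7.8
tool_pos: [0.5699, -0.2512, 0.1094]
tcp_rot: [[-0.959, -0.282, -0.0], [-0.282, 0.959, -0.002], [0.0, -0.002, -1.0]]
wrist_force: [-10.1, 9.6, 13.2]
opening: 0.0463
```

```bash
python3 red.py f
```

```text
tool [ 0.5699 -0.2512  0.1094] yaw -163.6 q6 -0.84 share [-0.045 -0.025  0.095] axis dir in tool [ 0.416  0.277 -0.866] F [-10.1   9.6  13.2] open 0.0463 t 7.8
torque [-0.89  1.31 -1.36]
side []
scene []
```

step_arm:
  steps:
    - {"jaw": 1, "x": 0, "y": 0, "z": 0, "roll": 0}
    - {"jaw": 1, "x": 0, "y": 0, "z": 0, "roll": 0}
    - {"jaw": 1, "x": 0, "y": 0, "z": 0, "roll": 0}
    - {"jaw": 1, "x": 0, "y": 0, "z": 0, "roll": 0}

```text
time: 8.23
tool_pos: [0.5707, -0.2515, 0.1071]
tcp_rot: [[-0.96, -0.279, -0.0], [-0.279, 0.96, 0.0], [0.0, 0.0, -1.0]]
wrist_force: [0.3, -0.3, 0.1]
opening: 0.0854
```

step_arm:
  steps:
    - {"jaw": 1, "x": 0, "y": 0, "z": 0, "roll": 0.018}
    - {"jaw": 1, "x": 0, "y": 0, "z": 0, "roll": 0.018}
    - {"jaw": 1, "x": 0, "y": 0, "z": 0, "roll": 0.018}
    - {"jaw": 1, "x": 0, "y": 0, "z": 0, "roll": 0.018}
    - {"jaw": 1, "x": 0, "y": 0, "z": 0, "roll": 0.018}
    - {"jaw": 1, "x": 0, "y": 0, "z": 0, "roll": 0.018}
    - {"jaw": 1, "x": 0, "y": 0, "z": 0, "roll": 0.018}
    - {"jaw": 1, "x": 0, "y": 0, "z": 0, "roll": 0.018}
    - {"jaw": 1, "x": 0, "y": 0, "z": 0, "roll": 0.018}
    - {"jaw": 1, "x": 0, "y": 0, "z": 0, "roll": 0}

```text
time: 9.07
tool_pos: [0.5707, -0.2515, 0.1069]
tcp_rot: [[-0.738, 0.675, -0.0], [0.675, 0.738, 0.0], [0.001, 0.0, -1.0]]
wrist_force: [-0.1, 0.5, 0.0]
opening: 0.0854
```

```bash
python3 -c "
from h import *
to(SEAT+.006*AX+np.array([0,0,-.041]))
for n in('side','wrist','scene'): cv2.imwrite('pics/g_'+n+'.png',optics.grab_frame(n)[:,:,::-1])
a=cv2.resize(cv2.imread('pics/g_side.png')[180:280,255:355],(400,400),interpolation=cv2.INTER_CUBIC)
b=cv2.resize(cv2.imread('pics/g_wrist.png')[140:290, 190:340],(400,400))
cv2.imwrite('pics/g.png',np.hstack([a,b]))
"
```

```text
tool [ 0.5707 -0.2515  0.1069] yaw 137.6 q6 0.19 share [-0.014  0.012  0.027] axis dir in tool [ 0.453 -0.212 -0.866] F [-0.1  0.5  0. ] open 0.0854 t 9.07
```

View pics/g.png

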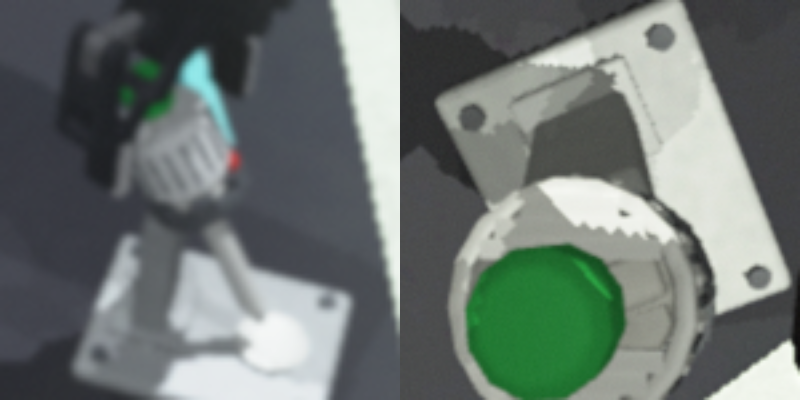

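The collar is standing raised and turned, with the tooth now near side (313.5, 220). Estimating the angle.

```bash
python3 - <<'E'
from h import *
D=optics.camera_params('side');T=np.cross(AX,-YS)
f=lambda th,s:proj(D,SEAT+s*AX+.025*(-np.cos(th)*YS+np.sin(th)*T)).round(1)
for d in range(0,100,10): print(d,'home',f(np.radians(d),-.020),'raised',f(np.radians(d),-.013))
im=cv2.imread('pics/g_side.png')[:,:,::-1].copy();print(blobs(im,(0,110,80),(8,255,255),3)[-3:])
E
```

```text
0 home [300.1 232.4] raised [298.7 229.8]
10 home [302.2 232. ] raised [300.7 229.4]
20 home [304.3 231.3] raised [302.8 228.7]
30 home [306.4 230.3] raised [304.9 227.7]
40 home [308.3 229.2] raised [306.9 226.6]
50 home [310.1 227.8] raised [308.7 225.2]
60 home [311.7 226.4] raised [310.3 223.8]
70 home [313.  224.8] raised [311.6 222.2]
80 home [314.  223.2] raised [312.6 220.6]
90 home [314.7 221.7] raised [313.2 219.1]
[(array([253.9,  86.4]), array([238,  73,  32,  27, 599], dtype=int32)), (array([74. , 87.6]), array([ 67,  78,  19,  18, 115], dtype=int32))]
```

step_arm:
  steps:
    - {"jaw": 0.6, "x": -0.014, "y": 0.012, "z": 0.025, "roll": 0}
    - {"jaw": 0.3, "x": 0, "y": 0, "z": 0, "roll": 0}
    - {"jaw": 0.1, "x": 0, "y": 0, "z": 0, "roll": 0}
    - {"jaw": 0, "x": 0, "y": 0, "z": 0, "roll": 0}
    - {"jaw": 0, "x": 0, "y": 0, "z": 0, "roll": 0}
    - {"jaw": 0, "x": 0, "y": 0, "z": 0, "roll": 0}

```text
time: 9.72
tool_pos: [0.572, -0.2524, 0.1053]
tcp_rot: [[-0.742, 0.671, -0.001], [0.671, 0.742, -0.002], [-0.001, -0.002, -1.0]]
wrist_force: [-5.0, -3.0, 6.1]
opening: 0.0487
```

step_arm:
  steps:
    - {"jaw": 0, "x": 0, "y": 0, "z": 0, "roll": -0.012}
    - {"jaw": 0, "x": 0, "y": 0, "z": 0, "roll": -0.012}
    - {"jaw": 0, "x": 0, "y": 0, "z": 0, "roll": -0.012}
    - {"jaw": 0, "x": 0, "y": 0, "z": 0, "roll": -0.012}
    - {"jaw": 0, "x": 0, "y": 0, "z": 0, "roll": -0.012}
    - {"jaw": 0, "x": 0, "y": 0, "z": 0, "roll": 0}

```text
time: 10.22
tool_pos: [0.5726, -0.2521, 0.1051]
tcp_rot: [[-0.938, 0.348, 0.0], [0.348, 0.938, -0.001], [-0.001, -0.001, -1.0]]
wrist_force: [-0.4, -1.2, 2.9]
opening: 0.0456
```

```bash
python3 red.py i
```

```text
tool [ 0.5726 -0.2521  0.1051] yaw 159.7 q6 -0.19 share [-0.023  0.006  0.052] axis dir in tool [ 0.499 -0.026 -0.866] F [-0.4 -1.2  2.9] open 0.0456 t 10.22
torque [-0.57  0.17  0.03]
side []
scene []
```

step_arm:
  steps:
    - {"jaw": 0, "x": 0, "y": 0, "z": 0, "roll": -0.012}
    - {"jaw": 0, "x": 0, "y": 0, "z": 0, "roll": -0.012}
    - {"jaw": 0, "x": 0, "y": 0, "z": 0, "roll": -0.012}
    - {"jaw": 0, "x": 0, "y": 0, "z": 0, "roll": -0.012}
    - {"jaw": 0, "x": 0, "y": 0, "z": 0, "roll": 0}

```text
time: 10.73
tool_pos: [0.5737, -0.2515, 0.1041]
tcp_rot: [[-0.998, 0.057, 0.002], [0.057, 0.998, 0.001], [-0.002, 0.001, -1.0]]
wrist_force: [6.8, 1.9, -5.6]
opening: 0.0453
```

step_arm:
  steps:
    - {"jaw": 0, "x": 0, "y": 0, "z": 0, "roll": -0.012}
    - {"jaw": 0, "x": 0, "y": 0, "z": 0, "roll": -0.012}
    - {"jaw": 0, "x": 0, "y": 0, "z": 0, "roll": -0.012}
    - {"jaw": 0, "x": 0, "y": 0, "z": 0, "roll": -0.012}
    - {"jaw": 0, "x": 0, "y": 0, "z": 0, "roll": 0}

```text
time: 11.15
tool_pos: [0.5793, -0.2493, 0.1066]
tcp_rot: [[-0.97, -0.245, 0.014], [-0.245, 0.97, 0.003], [-0.014, -0.0, -1.0]]
wrist_force: [27.3, 17.1, 2.7]
opening: 0.0456
```

```bash
python3 red.py j
```

```text
tool [ 0.5793 -0.2493  0.1066] yaw -165.8 q6 -0.79 share [ 0.051 -0.019  0.067] axis dir in tool [ 0.414  0.261 -0.872] F [27.3 17.1  2.7] open 0.0456 t 11.15
torque [ 1.81 -5.58 -2.64]
side []
scene []
```

The torque rise (−2.6 Nm about z, 5.6 Nm across) marks the hard stop. Releasing so the collar can drop.

step_arm:
  steps:
    - {"jaw": 1, "x": 0, "y": 0, "z": 0, "roll": 0}
    - {"jaw": 1, "x": 0, "y": 0, "z": 0, "roll": 0}
    - {"jaw": 1, "x": 0, "y": 0, "z": 0, "roll": 0}
    - {"jaw": 1, "x": 0, "y": 0, "z": 0, "roll": 0}
    - {"jaw": 1, "x": 0, "y": 0, "z": -0.2, "roll": 0}
    - {"jaw": 1, "x": 0, "y": 0, "z": -0.4, "roll": 0}
    - {"jaw": 1, "x": 0, "y": 0, "z": -0.3, "roll": 0}
    - {"jaw": 1, "x": 0, "y": 0, "z": 0, "roll": 0}

```text
time: 11.92
tool_pos: [0.574, -0.2529, 0.201]
tcp_rot: [[-0.971, -0.241, 0.007], [-0.241, 0.971, -0.004], [-0.006, -0.006, -1.0]]
wrist_force: [1.0, -0.2, 0.7]
opening: 0.0854
```

```bash
python3 red.py k; python3 - <<'E'
from h import *
cv2.imwrite('pics/k_wrist.png',optics.grab_frame('wrist')[:,:,::-1]); np.save('pics/k.npy',optics.camera_params('wrist'),allow_pickle=True)
a=cv2.resize(cv2.imread('pics/k_side.png')[180:280,255:355],(400,400),interpolation=cv2.INTER_CUBIC)
b=cv2.imread('pics/k_wrist.png')[0:300,106:406]
cv2.imwrite('pics/k.png',np.hstack([a,cv2.resize(b,(400,400))]))
E
```

```text
tool [ 0.574  -0.2529  0.201 ] yaw -166.1 q6 -0.79 share [-0.004  0.009  1.012] axis dir in tool [ 0.422  0.255 -0.87 ] F [ 1.  -0.2  0.7] open 0.0854 t 11.92
torque [-0.01  0.02  0.  ]
side []
scene []
```

View pics/k.png

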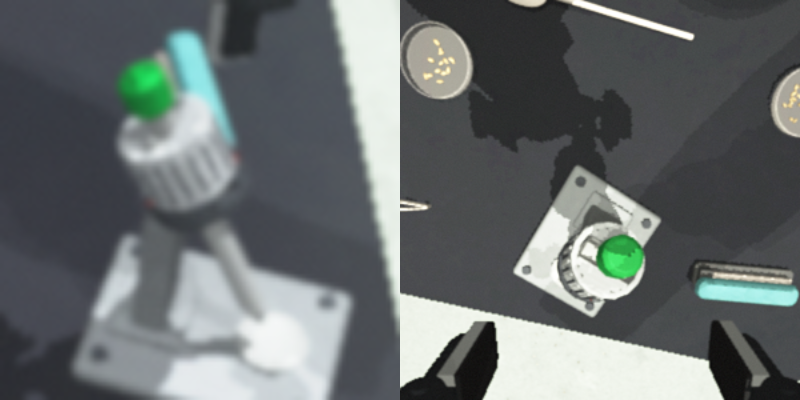

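```bash
python3 - <<'E'
from h import *
D=optics.camera_params('side');T=np.cross(AX,-YS)
for d in(113,-67,-60,-75): 
  th=np.radians(d);print(d,[proj(D,SEAT+s*AX+.025*(-np.cos(th)*YS+np.sin(th)*T)).round(1).tolist() for s in(-.02,-.013,-.011)])
for f in('side0','g_side','k_side'):
    im=cv2.imread(f'pics/{f}.png').astype(np.float32)
    out=[]
    for s in np.arange(-.034,.02,.003):
        px=np.array([proj(D,SEAT+s*AX+.024*(-np.cos(t)*YS+np.sin(t)*T)) for t in np.radians(np.arange(-30,45,3))],np.float32)
        out.append(int(cv2.remap(im,px[:,0],px[:,1],cv2.INTER_LINEAR).mean()))
    print(f,out)
im=cv2.imread('pics/k_side.png')[:,:,::-1].astype(int)
m=im[...,0]-np.maximum(im[...,1],im[...,2]);ys,xs=np.where(m[205:240,280:325]>20);print([(x+280,y+205,m[y+205,x+280]) for x,y in zip(xs,ys)])
E
```

```text
113 [[314.8, 218.4], [313.4, 215.8], [313.0, 215.0]]
-67 [[291.6, 228.5], [290.1, 225.9], [289.7, 225.2]]
-60 [[291.8, 229.3], [290.4, 226.8], [289.9, 226.1]]
-75 [[291.5, 227.4], [290.0, 224.9], [289.6, 224.1]]
side0 [83, 72, 70, 73, 89, 120, 138, 137, 135, 135, 136, 137, 138, 140, 150, 171, 208, 230]
g_side [79, 67, 63, 65, 73, 87, 106, 128, 136, 132, 130, 131, 131, 129, 128, 127, 129, 136]
k_side [81, 69, 67, 70, 86, 116, 132, 131, 129, 128, 130, 131, 131, 133, 144, 164, 196, 212]
[]
```

The axial brightness profile matches the initial image (raised profile clearly different), and the second tooth shows near (292.5, 230.7), close to its released-notch prediction. So the collar is home in the released notch. Aligning the jaws with the head.

step_arm:
  steps:
    - {"jaw": 1, "x": 0, "y": 0, "z": 0, "roll": 0.0174}
    - {"jaw": 1, "x": 0, "y": 0, "z": 0, "roll": 0.0174}
    - {"jaw": 1, "x": 0, "y": 0, "z": 0, "roll": 0.0174}
    - {"jaw": 1, "x": 0, "y": 0, "z": 0, "roll": 0.0174}
    - {"jaw": 1, "x": 0, "y": 0, "z": 0, "roll": 0.0174}
    - {"jaw": 1, "x": 0, "y": 0, "z": 0, "roll": 0}

```text
time: 12.57
tool_pos: [0.5718, -0.2514, 0.193]
tcp_rot: [[-0.953, 0.303, -0.003], [0.303, 0.953, 0.002], [0.003, 0.001, -1.0]]
wrist_force: [0.7, 0.2, 0.5]
opening: 0.0854
```

```bash
python3 -c "
from h import *
to([.558,-.247,.134])"
```

```text
tool [ 0.5718 -0.2514  0.193 ] yaw 162.4 q6 -0.24 share [ 0.143 -0.001  0.59 ] axis dir in tool [ 0.503 -0.001 -0.864] F [0.7 0.2 0.5] open 0.0854 t 12.57
```

step_arm:
  steps:
    - {"jaw": 1, "x": 0.143, "y": 0, "z": 0.15, "roll": 0}
    - {"jaw": 1, "x": 0, "y": 0, "z": 0.2, "roll": 0}
    - {"jaw": 1, "x": 0, "y": 0, "z": 0.15, "roll": 0}
    - {"jaw": 1, "x": 0, "y": 0, "z": 0.08, "roll": 0}
    - {"jaw": 0.6, "x": 0, "y": 0, "z": 0, "roll": 0}
    - {"jaw": 0.3, "x": 0, "y": 0, "z": 0, "roll": 0}
    - {"jaw": 0, "x": 0, "y": 0, "z": 0, "roll": 0}
    - {"jaw": 0, "x": 0, "y": 0, "z": 0, "roll": 0}
    - {"jaw": 0, "x": 0, "y": 0, "z": 0, "roll": 0}
    - {"jaw": 0, "x": 0, "y": 0, "z": 0, "roll": 0}

```text
time: 13.4
tool_pos: [0.5591, -0.2475, 0.1376]
tcp_rot: [[-0.955, 0.297, 0.001], [0.297, 0.955, -0.001], [-0.001, -0.0, -1.0]]
wrist_force: [-1.5, -0.3, 2.7]
opening: 0.0213
```

```bash
python3 -c "
from h import *
to([.558,-.247,.134]);print(r.read_state()['torque'].round(2))"
```

```text
tool [ 0.5591 -0.2475  0.1376] yaw 162.7 q6 -0.25 share [0.012 0.002 0.036] axis dir in tool [ 0.499  0.001 -0.867] F [-1.5 -0.3  2.7] open 0.0213 t 13.4
[ 0.07  0.16 -0.  ]
```

step_arm:
  steps:
    - {"jaw": 0, "x": 0.02, "y": 0, "z": -0.0346, "roll": 0}
    - {"jaw": 0, "x": 0.03, "y": 0, "z": -0.052, "roll": 0}
    - {"jaw": 0, "x": 0.03, "y": 0, "z": -0.052, "roll": 0}
    - {"jaw": 0, "x": 0.03, "y": 0, "z": -0.052, "roll": 0}

```text
time: 13.73
tool_pos: [0.5483, -0.244, 0.1565]
tcp_rot: [[-0.955, 0.297, 0.0], [0.297, 0.955, -0.0], [-0.001, -0.0, -1.0]]
wrist_force: [1.6, -0.9, -0.8]
opening: 0.0212
```

step_arm:
  steps:
    - {"jaw": 0, "x": 0.05, "y": 0, "z": -0.0866, "roll": 0}
    - {"jaw": 0, "x": 0.075, "y": 0, "z": -0.13, "roll": 0}
    - {"jaw": 0, "x": 0.075, "y": 0, "z": -0.13, "roll": 0}
    - {"jaw": 0, "x": 0.075, "y": 0, "z": -0.13, "roll": 0}
    - {"jaw": 0, "x": 0.075, "y": 0, "z": -0.13, "roll": 0}
    - {"jaw": 0, "x": 0.075, "y": 0, "z": -0.13, "roll": 0}
    - {"jaw": 0, "x": 0.075, "y": 0, "z": -0.13, "roll": 0}
    - {"jaw": 0, "x": 0.075, "y": 0, "z": -0.13, "roll": 0}
    - {"jaw": 0, "x": 0.075, "y": 0, "z": -0.13, "roll": 0}
    - {"jaw": 0, "x": 0, "y": 0, "z": -0.2, "roll": 0}

```text
time: 14.57
tool_pos: [0.484, -0.2236, 0.2897]
tcp_rot: [[-0.955, 0.298, -0.001], [0.298, 0.955, 0.001], [0.002, 0.0, -1.0]]
wrist_force: [1.3, -0.5, -1.2]
opening: 0.0216
```

```bash
python3 -c "
from h import *
to([.45,-.1,.32]);print(r.read_state()['torque'].round(2))
for n in('side','scene','wrist'):
    im=optics.grab_frame(n);cv2.imwrite('pics/l_'+n+'.png',im[:,:,::-1]);print(n,blobs(im,(45,100,60),(75,255,255),15))
a=cv2.imread('pics/l_side.png')[90:300,190:360]
b=cv2.imread('pics/l_wrist.png')
cv2.imwrite('pics/l.png',np.hstack([cv2.resize(a,(340,420)),cv2.resize(b,(440,330))[:,:].copy() if 0 else cv2.copyMakeBorder(cv2.resize(b,(440,330)),0,90,0,0,0)]))
"
```

```text
tool [ 0.484  -0.2236  0.2897] yaw 162.7 q6 -0.29 share [ 0.693  1.079 -0.302] axis dir in tool [ 0.501  0.001 -0.865] F [ 1.3 -0.5 -1.2] open 0.0216 t 14.57
[ 0.   -0.06  0.03]
side [(array([219. , 149.4]), array([216, 146,   7,   8,  38], dtype=int32))]
scene []
wrist [(array([477. ,   7.7]), array([468,   0,  18,  16, 173], dtype=int32)), (array([258. , 246.7]), array([ 238,  225,   41,   44, 1488], dtype=int32))]
```

View pics/l.png

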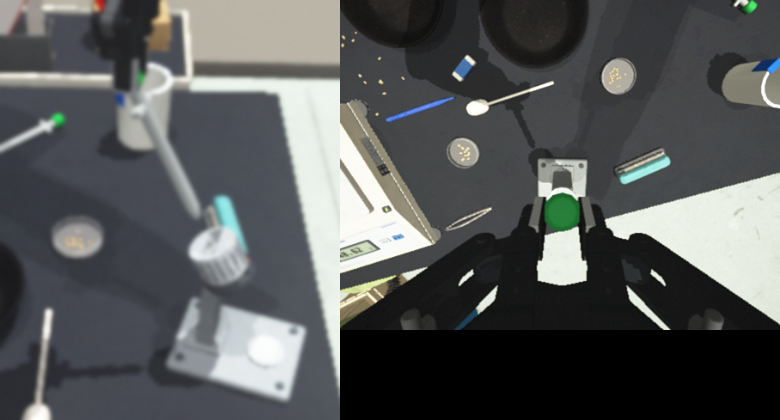

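Views are used up, so the rest is numeric. The last picture shows the rod fully out at its 30° slant, held by the green head, with the stand, dishes and stapler undisturbed. Rolling to face the clip side, then moving near the cup.

step_arm:
  steps:
    - {"jaw": 0, "x": 0, "y": 0, "z": 0, "roll": -0.014}
    - {"jaw": 0, "x": 0, "y": 0, "z": 0, "roll": -0.014}
    - {"jaw": 0, "x": 0, "y": 0, "z": 0, "roll": -0.014}
    - {"jaw": 0, "x": 0, "y": 0, "z": 0, "roll": -0.014}
    - {"jaw": 0, "x": 0, "y": 0, "z": 0, "roll": -0.014}
    - {"jaw": 0, "x": 0, "y": 0, "z": 0, "roll": -0.014}
    - {"jaw": 0, "x": 0, "y": 0, "z": 0, "roll": -0.014}
    - {"jaw": 0, "x": 0, "y": 0, "z": 0, "roll": -0.014}
    - {"jaw": 0, "x": 0, "y": 0, "z": 0, "roll": -0.014}
    - {"jaw": 0, "x": 0, "y": 0, "z": 0, "roll": -0.014}

```text
time: 15.55
tool_pos: [0.4857, -0.2244, 0.2878]
tcp_rot: [[-0.835, -0.55, -0.001], [-0.55, 0.835, 0.001], [0.001, 0.002, -1.0]]
wrist_force: [-0.2, 0.1, -0.6]
opening: 0.0211
```

step_arm:
  steps:
    - {"jaw": 0, "x": -0.055, "y": 0.165, "z": 0, "roll": 0}
    - {"jaw": 0, "x": -0.109, "y": 0.33, "z": 0, "roll": 0}
    - {"jaw": 0, "x": -0.109, "y": 0.33, "z": 0, "roll": 0}
    - {"jaw": 0, "x": -0.109, "y": 0.33, "z": 0, "roll": 0}
    - {"jaw": 0, "x": -0.109, "y": 0.33, "z": 0, "roll": 0}
    - {"jaw": 0, "x": -0.109, "y": 0.33, "z": 0, "roll": 0}
    - {"jaw": 0, "x": -0.109, "y": 0.33, "z": 0, "roll": 0}
    - {"jaw": 0, "x": -0.109, "y": 0.33, "z": 0, "roll": 0}
    - {"jaw": 0, "x": -0.055, "y": 0.165, "z": 0, "roll": 0}
    - {"jaw": 0, "x": 0, "y": 0, "z": 0, "roll": 0}

```text
time: 16.38
tool_pos: [0.4134, 0.0469, 0.2884]
tcp_rot: [[-0.836, -0.549, -0.001], [-0.549, 0.836, 0.001], [0.0, 0.001, -1.0]]
wrist_force: [0.4, -0.5, -0.9]
opening: 0.0211
```

```bash
python3 - <<'E'
from h import *
to([.4566,.079,.2])
W=optics.camera_params('wrist');im=optics.grab_frame('wrist');cv2.imwrite('pics/m_wrist.png',im[:,:,::-1]);np.save('pics/m.npy',W,allow_pickle=True)
print('pred cup rim',proj(W,[.5065,.1115,.095]),'clip',proj(W,[.4757,.0912,.0912]))
print('blue',blobs(im,(105,150,60),(125,255,255),15)); print('green',blobs(im,(45,100,60),(75,255,255),15))
# cup pixels: bright & unsaturated, projected to rim plane
hsv=cv2.cvtColor(im,cv2.COLOR_RGB2HSV); m=((hsv[...,1]<45)&(hsv[...,2]>140)).astype(np.uint8)
n,l,s,c=cv2.connectedComponentsWithStats(m)
print([(c[i].round(),s[i]) for i in range(1,n) if s[i,4]>200])
D=optics.camera_params('side');print('pred rod tip at l',proj(D,[.56,-.2473,.1838]))
E
```

```text
tool [0.4134 0.0469 0.2884] yaw -146.7 q6 -0.67 share [-0.538  0.031  0.884] axis dir in tool [ 0.317  0.388 -0.866] F [ 0.4 -0.5 -0.9] open 0.0211 t 16.38
pred cup rim [260.14638624 238.36110963] clip [260.12136505 214.07338816]
blue [(array([262.8, 210.7]), array([257, 207,  13,   9, 100], dtype=int32))]
green [(array([310.1, 164.4]), array([305, 159,  11,  11,  99], dtype=int32)), (array([258. , 247.1]), array([ 238,  225,   41,   45, 1536], dtype=int32))]
[(array([79., 23.]), array([ 40,   0,  76,  48, 354], dtype=int32)), (array([423., 114.]), array([ 331,    5,  181,  223, 2443], dtype=int32)), (array([410., 146.]), array([ 311,   20,  201,  246, 1440], dtype=int32)), (array([177., 106.]), array([158,  86,  37,  41, 959], dtype=int32)), (array([308., 130.]), array([302,  95,  15,  65, 398], dtype=int32)), (array([ 41., 149.]), array([   2,   97,   81,   94, 3025], dtype=int32)), (array([ 54., 278.]), array([    0,   184,   165,   190, 16035], dtype=int32)), (array([475., 209.]), array([436, 190,  76,  39, 273], dtype=int32)), (array([261., 214.]), array([239, 196,  46,  38, 850], dtype=int32)), (array([498., 223.]), array([476, 196,  36,  49, 998], dtype=int32)), (array([319., 241.]), array([310, 228,  20,  27, 220], dtype=int32)), (array([457., 270.]), array([ 434,  245,   50,   56, 1338], dtype=int32)), (array([262., 316.]), array([ 229,  286,   59,   46, 1391], dtype=int32)), (array([161., 359.]), array([133, 333,  51,  51, 504], dtype=int32)), (array([350., 355.]), array([333, 333,  38,  42, 409], dtype=int32))]
pred rod tip at l [292.68975632 197.58461058]
```

```bash
python3 - <<'E'
from h import *
S=optics.camera_params('scene');D=optics.camera_params('side')
def edges(g,row,a,b,lv):
    x=np.arange(a,b);v=g[row,a:b].astype(float);k=np.where((v[:-1]<lv)&(v[1:]>=lv))[0];j=np.where((v[:-1]>=lv)&(v[1:]<lv))[0]
    return [round(a+i+(lv-v[i])/(v[i+1]-v[i]),2) for i in k],[round(a+i+(lv-v[i])/(v[i+1]-v[i]),2) for i in j]
for n,rows,a,b in(('side',range(140,164,3),240,285),('scene',range(247,285,4),150,202)):
    g=cv2.cvtColor(cv2.imread(f'pics/{n}0.png'),cv2.COLOR_BGR2GRAY)
    for q in rows: print(n,q,edges(g,q,a,b,95))
T=r.read_state()['tool_pos'];R=r.read_state()['tcp_rot']
tip=T+R@np.array([-.0795,0,.1059]);hd=T+R@np.array([.0055,0,-.0414])
for n,P in(('side',D),('scene',S)):
    im=optics.grab_frame(n);cv2.imwrite(f'pics/n_{n}.png',im[:,:,::-1]);g=cv2.cvtColor(im,cv2.COLOR_RGB2GRAY)
    d=cv2.absdiff(g,cv2.cvtColor(cv2.imread(f'pics/{n}0.png'),cv2.COLOR_BGR2GRAY))
    t=proj(P,tip);h=proj(P,hd);print(n,'tip',t.round(1),'head',h.round(1),'tip at 20,60,100mm',[proj(P,tip+(hd-tip)*f).round(1).tolist() for f in(.1,.3,.5)])
    u,v=t.astype(int); 
    print(d[v-18:v+14:2,u-16:u+17:2])
E
```

```text
side 140 ([np.float64(250.92)], [np.float64(275.48)])
side 143 ([np.float64(247.86)], [np.float64(275.25)])
side 146 ([np.float64(247.68)], [np.float64(274.94)])
side 149 ([np.float64(247.81)], [np.float64(274.7)])
side 152 ([np.float64(247.95)], [np.float64(274.14)])
side 155 ([np.float64(248.34)], [np.float64(273.92)])
side 158 ([np.float64(248.58)], [np.float64(273.53)])
side 161 ([np.float64(250.4)], [np.float64(271.88)])
scene 247 ([np.float64(158.4), np.float64(189.69)], [np.float64(187.23), np.float64(190.11)])
scene 251 ([np.float64(159.63)], [np.float64(189.27)])
scene 255 ([np.float64(160.41)], [np.float64(189.45)])
scene 259 ([np.float64(161.03)], [np.float64(191.1)])
scene 263 ([np.float64(161.57)], [np.float64(191.06)])
scene 267 ([np.float64(162.49)], [np.float64(157.68), np.float64(191.25)])
scene 271 ([np.float64(163.08)], [np.float64(162.89), np.float64(192.07)])
scene 275 ([], [np.float64(192.12)])
scene 279 ([np.float64(164.45)], [np.float64(163.45), np.float64(190.48)])
scene 283 ([np.float64(152.0), np.float64(167.37)], [np.float64(163.52)])
side tip [252.9 104.8
[... 1227 characters left out ...]
 4  4  4  5  7  5  5  6  4  7  5  6 23 41 67 96  6]
 [ 4  5  6  5  3  4  5  6  4  5  4  6 30 59 77  5  1]
 [ 6  4  7  5  4  4  6  7  4  5  5 11 52 22 22  2  1]
 [ 3  6  2  4  7  4  6  4  5  6  6  4 30 26  3  4  2]
 [ 7  6  5  5  5  5  4  5  7  5 62 51 27 14  0  1  2]
 [ 6  6  5  7  4  6  4  5  4  4 58 33 20  0  1  5  1]
 [ 5  5  4  4  5  4  3  1  2  2 41 28  4  2  0  3  2]
 [ 4  4  6  6  4  2  3  3  3  1 10  4  4  2  5  1  0]
 [ 5  6  3  1  3  3  1  1  5  4  4  2  1  2  3  0  3]
 [ 5  3  2  1  1  0  3  3  2  5  2  0  4  2  2  4  3]
 [ 2  3  1  2  4  3  3  1  3  2  0  1  2  3  3  6  3]
 [ 2  1  1  2  1  1  1  1  1  2  3  2  3  2  3  3  3]
 [ 4  2  3  2  1  2  1  0  3  4  2  4  3  2  3  2  3]]
```

```bash
python3 - <<'E'
from h import *
S=optics.camera_params('scene');D=optics.camera_params('side')
tip,res=tri([(S,192,210),(D,246.5,101.8)]);print('tip',tip,res)
s=r.read_state();print('tip in tool',(s['tcp_rot'].T@(tip-s['tool_pos'])).round(4), 'pred [-.0795 0 .1059]')
def cut(q1,q2):
    A=[];b=[]
    for q in(q1,q2):
        o,d=ray(*q);n=np.array([-d[1],d[0]])/np.hypot(*d[:2]);A.append(n);b.append(n@o[:2])
    return np.linalg.solve(A,b)
for sv in((174.9,255),(176.07,259),(176.3,263),(176.9,267),(177.6,271)): print(cut((S,*sv),(D,261.2,150)))
W=np.load('pics/m.npy',allow_pickle=True).item()
print('clip',tri([(S,189.8,245),(D,249.7,135),(W,262.8,210.7)]))
# vertical axis direction check
c=cut((S,176.3,263),(D,261.2,150))
for z in(.0,.03,.06,.095): print(z,proj(S,[*c,z]).round(1),proj(D,[*c,z]).round(1))
E
```

```text
tip [0.46491543 0.08842146 0.19121657] [np.float64(0.0005151337614096586), np.float64(0.0005151337614096892)]
tip in tool [-0.0661  0.0099  0.0969] pred [-.0795 0 .1059]
[0.50599388 0.11696059]
[0.50594691 0.11500834]
[0.5059638  0.11571051]
[0.50595537 0.1153598 ]
[0.50593986 0.11471554]
clip (array([0.47354223, 0.09248803, 0.09140192]), [np.float64(0.004788177418687055), np.float64(0.001371082305777405), np.float64(0.004199603477046936)])
0.0 [177.9 276.1] [260.9 157. ]
0.03 [176.7 266.4] [261.3 148.4]
0.06 [175.5 256.4] [261.6 139.5]
0.095 [174.1 244.4] [262.  128.6]
```

```bash
cat > rod.py <<'E'
from h import *
import sys
def rodline(tag,tip_tool=(-.0795,0,.1059),half=9,tgrab=True):
    s=r.read_state();T,R=s['tool_pos'],s['tcp_rot'];tip=T+R@np.array(tip_tool);hd=T+R@np.array([.0055,0,-.0414]);N=[];o=[]
    for n in('side','scene'):
        P=optics.camera_params(n)
        if tgrab: cv2.imwrite(f'pics/{tag}_{n}.png',optics.grab_frame(n)[:,:,::-1])
        d=cv2.absdiff(cv2.imread(f'pics/{tag}_{n}.png'),cv2.imread(f'pics/{n}0.png')).max(2).astype(np.float32)
        t,h=proj(P,tip),proj(P,hd);e=(h-t)/np.linalg.norm(h-t);nn=np.array([-e[1],e[0]]);pts=[]
        k=np.arange(-half,half+.1,.5)
        for f in np.arange(-.06,.62,.04):
            c=t+(h-t)*f;q=(c+k[:,None]*nn).astype(np.float32);v=cv2.remap(d,q[:,0],q[:,1],cv2.INTER_LINEAR).ravel()
            w=np.clip(v-20,0,None);m=(w*k).sum()/max(w.sum(),1);print(n,round(f,2),'off',m.round(2),'max',v.max().round(),'width',(w>10).sum()*.5)
            if .1<f<.5 and w.sum()>50: pts.append(c+m*nn)
        pts=np.array(pts,np.float32);vx,vy,x,y=cv2.fitLine(pts,cv2.DIST_HUBER,0,.01,.01).ravel()
        o1,d1=ray(P,x,y);_,d2=ray(P,x+20*vx,y+20*vy);nm=np.cross(d1,d2);nm/=np.linalg.norm(nm);N.append(nm);o.append(nm@o1)
    dirn=np.cross(*N);dirn/=np.linalg.norm(dirn);dirn*=np.sign(dirn[2])
    p=np.linalg.lstsq(np.array(N),np.array(o)-np.array(N)@T,rcond=None)[0]+T
    for z in(tip[2],(tip[2]+hd[2])/2,hd[2]):
        q=p+dirn*(z-p[2])/dirn[2];print('line at z in tool',(R.T@(q-T)).round(4))
    print('dir in tool',(R.T@dirn).round(3),'tilt',np.degrees(np.arccos(dirn[2])).round(1))
if __name__=='__main__': rodline(sys.argv[1],tgrab=len(sys.argv)<3)
E
python3 rod.py n x
```

```text
side -0.06 off 0.0 max 2.0 width 0.0
side -0.02 off 0.0 max 10.0 width 0.0
side 0.02 off -2.61 max 38.0 width 2.5
side 0.06 off -2.48 max 43.0 width 3.5
side 0.1 off -2.95 max 76.0 width 5.5
side 0.14 off -3.05 max 108.0 width 7.0
side 0.18 off -2.11 max 92.0 width 7.0
side 0.22 off -1.58 max 112.0 width 6.5
side 0.26 off -1.62 max 117.0 width 7.0
side 0.3 off -1.6 max 118.0 width 7.0
side 0.34 off -1.69 max 110.0 width 7.0
side 0.38 off -1.31 max 109.0 width 7.5
side 0.42 off -1.81 max 106.0 width 8.0
side 0.46 off -1.44 max 77.0 width 7.0
side 0.5 off -2.43 max 65.0 width 4.5
side 0.54 off -2.07 max 67.0 width 5.5
side 0.58 off -1.88 max 64.0 width 5.0
scene -0.06 off 0.0 max 6.0 width 0.0
scene -0.02 off 0.0 max 6.0 width 0.0
scene 0.02 off 3.48 max 36.0 width 1.5
scene 0.06 off 2.5 max 65.0 width 3.5
scene 0.1 off 2.61 max 53.0 width 3.5
scene 0.14 off 2.93 max 41.0 width 2.5
scene 0.18 off 3.07 max 74.0 width 3.5
scene 0.22 off 3.69 max 77.0 width 5.0
scene 0.26 off 4.02 max 75.0 width 4.0
scene 0.3 off 5.08 max 82.0 width 2.5
scene 0.34 off 2.01 max 68.0 width 6.0
scene 0.38 off 2.82 max 109.0 width 6.5
scene 0.42 off 3.7 max 106.0 width 4.5
scene 0.46 off 3.26 max 24.0 width 0.0
scene 0.5 off 4.08 max 69.0 width 2.0
scene 0.54 off 3.71 max 110.0 width 3.5
scene 0.58 off 3.05 max 81.0 width 5.0
line at z in tool [-0.0705 -0.0038  0.1059]
line at z in tool [-0.0259 -0.0279  0.0323]
line at z in tool [ 0.0187 -0.0519 -0.0414]
dir in tool [ 0.499 -0.269 -0.824] tilt 34.5
```

Cup centre comes out at (0.506, 0.115) and the clip direction at about 216°. At exactly 30° the rod barely fits between the far floor corner and the clip rim. I'll first steepen it in the grip by pressing its tip sideways against the fixed holder's collar, perpendicular to the collar axis, so it can be set on the cup floor without squeezing the cup.

step_arm:
  steps:
    - {"jaw": 0, "x": 0.1, "y": -0.16, "z": 0, "roll": 0}
    - {"jaw": 0, "x": 0.21, "y": -0.32, "z": 0, "roll": 0}
    - {"jaw": 0, "x": 0.21, "y": -0.32, "z": 0, "roll": 0}
    - {"jaw": 0, "x": 0.21, "y": -0.32, "z": 0, "roll": 0}
    - {"jaw": 0, "x": 0.21, "y": -0.32, "z": 0, "roll": 0}
    - {"jaw": 0, "x": 0.21, "y": -0.32, "z": 0, "roll": 0}
    - {"jaw": 0, "x": 0.21, "y": -0.32, "z": 0, "roll": 0}
    - {"jaw": 0, "x": 0.21, "y": -0.32, "z": 0, "roll": 0}
    - {"jaw": 0, "x": 0.21, "y": -0.32, "z": 0, "roll": 0}
    - {"jaw": 0, "x": 0.21, "y": -0.32, "z": 0, "roll": 0}

```text
time: 17.37
tool_pos: [0.4133, -0.3225, 0.2879]
tcp_rot: [[-0.839, -0.544, -0.001], [-0.544, 0.839, 0.0], [0.0, 0.001, -1.0]]
wrist_force: [0.5, -0.9, -1.2]
opening: 0.0215
```

step_arm:
  steps:
    - {"jaw": 0, "x": 0.2, "y": -0.3, "z": 0, "roll": 0}
    - {"jaw": 0, "x": 0.1, "y": -0.16, "z": 0, "roll": 0}
    - {"jaw": 0, "x": 0, "y": 0, "z": 0, "roll": -0.0156}
    - {"jaw": 0, "x": 0, "y": 0, "z": 0, "roll": -0.0156}
    - {"jaw": 0, "x": 0, "y": 0, "z": 0, "roll": -0.0156}
    - {"jaw": 0, "x": 0, "y": 0, "z": 0, "roll": -0.0156}
    - {"jaw": 0, "x": 0, "y": 0, "z": 0, "roll": -0.0156}
    - {"jaw": 0, "x": 0, "y": 0, "z": 0, "roll": -0.0156}
    - {"jaw": 0, "x": 0, "y": 0, "z": 0, "roll": -0.0156}
    - {"jaw": 0, "x": 0, "y": 0, "z": 0, "roll": 0}

```text
time: 18.2
tool_pos: [0.4137, -0.3754, 0.2878]
tcp_rot: [[-0.3, -0.954, -0.001], [-0.954, 0.3, 0.001], [-0.0, 0.001, -1.0]]
wrist_force: [-0.1, -0.9, -1.0]
opening: 0.0212
```

```bash
python3 -c "
from h import *
to([.542,-.368,.237])"
```

```text
tool [ 0.4137 -0.3754  0.2878] yaw -107.5 q6 -2.15 share [-0.455 -1.203  0.506] axis dir in tool [ 0.     0.501 -0.865] F [-0.1 -0.9 -1. ] open 0.0212 t 18.2
```

step_arm:
  steps:
    - {"jaw": 0, "x": 0, "y": -0.3, "z": 0.126, "roll": 0}
    - {"jaw": 0, "x": 0, "y": -0.3, "z": 0.126, "roll": 0}
    - {"jaw": 0, "x": 0, "y": -0.3, "z": 0.126, "roll": 0}
    - {"jaw": 0, "x": 0, "y": -0.3, "z": 0.126, "roll": 0}
    - {"jaw": 0, "x": -0.2, "y": 0, "z": 0, "roll": 0}
    - {"jaw": 0, "x": -0.15, "y": 0, "z": 0, "roll": 0}
    - {"jaw": 0, "x": -0.1, "y": 0, "z": 0, "roll": 0}
    - {"jaw": 0, "x": 0, "y": 0, "z": 0, "roll": 0}
    - {"jaw": 0, "x": 0, "y": 0, "z": 0, "roll": 0}

```text
time: 18.95
tool_pos: [0.5422, -0.3673, 0.2397]
tcp_rot: [[-0.303, -0.953, 0.002], [-0.953, 0.303, -0.002], [0.001, -0.002, -1.0]]
wrist_force: [0.5, 0.3, -1.8]
opening: 0.0211
```

```bash
python3 -c "
from h import *
to([.542,-.368,.237])
D=optics.camera_params('side');s=r.read_state()
im=optics.grab_frame('side');cv2.imwrite('pics/p_side.png',im[:,:,::-1])
T,R=s['tool_pos'],s['tcp_rot']
tip=proj(D,T+R@[-.075,0,.104]);print('tip pred',tip, 'collar left edge at mid', proj(D,SEAT-.005*AX-.024*YS))
g=cv2.cvtColor(im,cv2.COLOR_RGB2GRAY);u,v=tip.astype(int);print(u-20,v-16);print(g[v-16:v+17:2,u-20:u+21:2])
"
```

```text
tool [ 0.5422 -0.3673  0.2397] yaw -107.6 q6 -1.99 share [ 0.007 -0.     0.027] axis dir in tool [ 0.003  0.498 -0.867] F [ 0.5  0.3 -1.8] open 0.0211 t 18.95
tip pred [294.7691204  234.15506218] collar left edge at mid [297.06842123 226.45220644]
274 218
[[ 73  73  74  75  79  91 129 117  92  97 136 180 185 192 182 184 156 181
  167 144  94]
 [ 73  73  73  75  75  78 103 109 100 107 113 131 144 162 147 179 167 167
  179 165 120]
 [ 73  74  73  74  75  75  83  88  98 105 109 127 124 144 148 162 185 158
  188 176 122]
 [ 74  74  74  74  73  74  76  81  97 106 110 124 131 132 155 141 172 171
  180 156 100]
 [ 73  73  74  73  74  74  74  78  94 106 109 120 138 123 144 150 146 183
  170  99  82]
 [ 73  74  74  73  73  74  74  75  91 104 109 118 140 140 129 157 156 162
  120  92  88]
 [ 70  72  73  73  74  74  75  76  86 103 110 111 114 138 134 134 117  94
   92  87  82]
 [ 64  67  71  74  74  74  75  75  83 102 110 113 108 107  97  80  70  70
   78  78  78]
 [ 64  64  66  72  73  74  74  75  81 101 109 113  97  65  61  64  66  68
   72  77  79]
 [ 63  63  64  66  69  73  75  75  81  99 109 112  95  63  60  63  67  73
   77  78  79]
 [ 65  65  65  65  64  72  99 101  89  98 106 108  92  73  73  73  75  77
   77  78  78]
 [ 65  65  63  61  62  86 150 141 103  96  98  99  90  81  79  77  78  78
   78  78  78]
 [ 61  62  59  59  64 119 164 117  96  98  96  97  90 108 131 111  90  82
   79  78  78]
 [ 60  59  59  59  73 146 177 144 104  97  98  97  91 151 209 207 189 160
  133 105  87]
 [ 60  59  60  60  99 168 181 164 109  98  99  97  93 162 211 224 226 225
  221 205 183]
 [ 60  59  60  66 130 179 175 161 108  99 101  98  94 158 195 210 221 226
  229 230 229]
 [ 60  60  60  83 157 181 181 159 106  99 100  98 101 165 189 197 208 212
  217 224 231]]
```

step_arm:
  steps:
    - {"jaw": 0, "x": -0.05, "y": 0, "z": 0, "roll": 0}
    - {"jaw": 0, "x": -0.05, "y": 0, "z": 0, "roll": 0}
    - {"jaw": 0, "x": 0, "y": 0, "z": 0, "roll": 0}

```text
time: 19.25
tool_pos: [0.5455, -0.3575, 0.2386]
tcp_rot: [[-0.303, -0.953, 0.001], [-0.953, 0.303, -0.0], [-0.0, -0.001, -1.0]]
wrist_force: [-0.3, 0.1, -0.5]
opening: 0.0214
```

step_arm:
  steps:
    - {"jaw": 0, "x": -0.05, "y": 0, "z": 0, "roll": 0}
    - {"jaw": 0, "x": 0, "y": 0, "z": 0, "roll": 0}

```text
time: 19.42
tool_pos: [0.5473, -0.3527, 0.2382]
tcp_rot: [[-0.302, -0.953, 0.0], [-0.953, 0.302, 0.0], [-0.0, -0.0, -1.0]]
wrist_force: [0.4, -0.6, -1.2]
opening: 0.0212
```

step_arm:
  steps:
    - {"jaw": 0, "x": -0.05, "y": 0, "z": -0.02, "roll": 0}
    - {"jaw": 0, "x": 0, "y": 0, "z": 0, "roll": 0}

```text
time: 19.58
tool_pos: [0.5489, -0.3478, 0.2404]
tcp_rot: [[-0.302, -0.953, 0.0], [-0.953, 0.302, 0.0], [-0.0, -0.0, -1.0]]
wrist_force: [-0.0, -1.0, -0.6]
opening: 0.0214
```

step_arm:
  steps:
    - {"jaw": 0, "x": -0.05, "y": 0, "z": -0.02, "roll": 0}
    - {"jaw": 0, "x": 0, "y": 0, "z": 0, "roll": 0}

```text
time: 19.75
tool_pos: [0.5504, -0.3432, 0.2425]
tcp_rot: [[-0.302, -0.953, 0.0], [-0.953, 0.302, -0.0], [0.0, -0.0, -1.0]]
wrist_force: [-1.2, -0.8, -2.4]
opening: 0.0213
```

step_arm:
  steps:
    - {"jaw": 0, "x": -0.05, "y": 0, "z": -0.02, "roll": 0}
    - {"jaw": 0, "x": 0, "y": 0, "z": 0, "roll": 0}

```text
time: 19.92
tool_pos: [0.5519, -0.3387, 0.2446]
tcp_rot: [[-0.302, -0.953, 0.0], [-0.953, 0.302, -0.001], [0.001, -0.001, -1.0]]
wrist_force: [-0.8, -2.9, -0.7]
opening: 0.0213
```

```bash
python3 -c "
from h import *
to([.542,-.368,.237]);print(r.read_state()['torque'].round(3))"
```

```text
tool [ 0.5519 -0.3387  0.2446] yaw -107.6 q6 -1.94 share [0.31  0.005 0.076] axis dir in tool [ 0.002  0.5   -0.866] F [-0.8 -2.9 -0.7] open 0.0213 t 19.92
[-0.623  0.31   0.033]
```

step_arm:
  steps:
    - {"jaw": 0, "x": -0.05, "y": 0, "z": -0.022, "roll": 0}
    - {"jaw": 0, "x": -0.05, "y": 0, "z": -0.022, "roll": 0}
    - {"jaw": 0, "x": 0, "y": 0, "z": 0, "roll": 0}

```text
time: 20.17
tool_pos: [0.5551, -0.3286, 0.2491]
tcp_rot: [[-0.302, -0.953, 0.001], [-0.953, 0.302, -0.0], [0.0, -0.001, -1.0]]
wrist_force: [-0.2, -1.6, -1.8]
opening: 0.0212
```

```bash
python3 -c "
from h import *
to([.542,-.368,.237]);print(r.read_state()['torque'].round(3))"
```

```text
tool [ 0.5551 -0.3286  0.2491] yaw -107.6 q6 -1.93 share [0.415 0.006 0.121] axis dir in tool [ 0.002  0.499 -0.866] F [-0.2 -1.6 -1.8] open 0.0212 t 20.17
[-0.725  0.198 -0.042]
```

step_arm:
  steps:
    - {"jaw": 0, "x": -0.04, "y": 0, "z": -0.015, "roll": 0}
    - {"jaw": 0, "x": -0.04, "y": 0, "z": -0.015, "roll": 0}
    - {"jaw": 0, "x": 0, "y": 0, "z": 0, "roll": 0}
    - {"jaw": 0, "x": 0.1, "y": 0, "z": 0, "roll": 0}
    - {"jaw": 0, "x": 0.2, "y": 0, "z": -0.1, "roll": 0}
    - {"jaw": 0, "x": 0.3, "y": 0, "z": -0.2, "roll": 0}
    - {"jaw": 0, "x": 0.3, "y": 0, "z": -0.2, "roll": 0}
    - {"jaw": 0, "x": 0, "y": 0, "z": 0, "roll": 0}
    - {"jaw": 0, "x": 0, "y": 0, "z": 0, "roll": 0}

```text
time: 20.92
tool_pos: [0.5293, -0.4096, 0.3015]
tcp_rot: [[-0.305, -0.952, 0.001], [-0.952, 0.305, 0.0], [-0.0, -0.001, -1.0]]
wrist_force: [0.4, -0.5, -2.0]
opening: 0.0214
```

```bash
python3 - <<'E'
from h import *
to([.542,-.368,.237]);s=r.read_state();T,R=s['tool_pos'],s['tcp_rot'];print(s['torque'].round(2))
for n in('side',):
    P=optics.camera_params(n);im=optics.grab_frame(n);cv2.imwrite(f'pics/q_{n}.png',im[:,:,::-1])
    b=cv2.imread(f'pics/{n}0.png')[:,:,::-1]
    d=cv2.absdiff(im,b).max(2)
    for th in(10,20,30):
        t=np.radians(th);piv=np.array([.0045,0,-.032]);print(th,'tip pred',proj(P,T+R@(piv+.157*np.array([-np.sin(t),0,np.cos(t)]))).round(1))
    pv=proj(P,T+R@np.array([.0045,0,-.032]));print('pivot',pv.round(1))
    u,v=pv.astype(int)
    for row in range(v,min(v+75,384),4):
        xs=np.where(d[row,u-45:u+46]>25)[0]+u-45; 
        segs=np.split(xs,np.where(np.diff(xs)>2)[0]+1) if len(xs) else []
        print(row,[(int(q[0]),int(q[-1])) for q in segs])
E
```

```text
tool [ 0.5293 -0.4096  0.3015] yaw -107.7 q6 -2.05 share [-0.434  0.007  0.645] axis dir in tool [ 0.003  0.499 -0.866] F [ 0.4 -0.5 -2. ] open 0.0214 t 20.92
[-0.01 -0.   -0.01]
10 tip pred [282.9 257.6]
20 tip pred [287.4 243.3]
30 tip pred [291.7 228.3]
pivot [284.9 200. ]
199 [(272, 304)]
203 [(275, 284), (288, 302)]
207 [(275, 286), (290, 304)]
211 [(281, 282), (285, 288), (291, 297)]
215 [(285, 290), (294, 297)]
219 [(286, 292)]
223 [(285, 287)]
227 [(285, 289), (310, 313)]
231 [(286, 292)]
235 [(286, 291), (309, 311)]
239 [(285, 288), (307, 314)]
243 [(309, 316)]
247 [(310, 315)]
251 [(281, 288), (312, 317)]
255 [(280, 287), (314, 319)]
259 [(278, 287), (317, 320)]
263 [(277, 282), (289, 291), (299, 301), (313, 315)]
267 [(275, 277), (281, 295), (300, 316)]
271 [(275, 299)]
```

The rod end now shows near v≈241 in the side view against a prediction of 243 for 20°, so the tilt is about 21°. Going back to the cup.

step_arm:
  steps:
    - {"jaw": 0, "x": 0.1, "y": 0.31, "z": 0, "roll": 0}
    - {"jaw": 0, "x": 0.1, "y": 0.31, "z": 0, "roll": 0}
    - {"jaw": 0, "x": 0.1, "y": 0.31, "z": 0, "roll": 0}
    - {"jaw": 0, "x": 0.1, "y": 0.31, "z": 0, "roll": 0}
    - {"jaw": 0, "x": 0, "y": 0, "z": 0, "roll": 0.0168}
    - {"jaw": 0, "x": 0, "y": 0, "z": 0, "roll": 0.0168}
    - {"jaw": 0, "x": 0, "y": 0, "z": 0, "roll": 0.0168}
    - {"jaw": 0, "x": 0, "y": 0, "z": 0, "roll": 0.0168}
    - {"jaw": 0, "x": 0, "y": 0, "z": 0, "roll": 0.0168}
    - {"jaw": 0, "x": 0, "y": 0, "z": 0, "roll": 0.0168}

```text
time: 21.8
tool_pos: [0.3998, -0.4068, 0.3006]
tcp_rot: [[-0.81, -0.586, -0.0], [-0.586, 0.81, 0.002], [-0.001, 0.002, -1.0]]
wrist_force: [0.0, 0.3, -0.9]
opening: 0.0214
```

step_arm:
  steps:
    - {"jaw": 0, "x": -0.12, "y": 0.15, "z": 0, "roll": 0}
    - {"jaw": 0, "x": -0.23, "y": 0.3, "z": 0, "roll": 0}
    - {"jaw": 0, "x": -0.23, "y": 0.3, "z": 0, "roll": 0}
    - {"jaw": 0, "x": -0.23, "y": 0.3, "z": 0, "roll": 0}
    - {"jaw": 0, "x": -0.23, "y": 0.3, "z": 0, "roll": 0}
    - {"jaw": 0, "x": -0.23, "y": 0.3, "z": 0, "roll": 0}
    - {"jaw": 0, "x": -0.23, "y": 0.3, "z": 0, "roll": 0}
    - {"jaw": 0, "x": -0.23, "y": 0.3, "z": 0, "roll": 0}
    - {"jaw": 0, "x": -0.23, "y": 0.3, "z": 0, "roll": 0}
    - {"jaw": 0, "x": -0.23, "y": 0.3, "z": 0, "roll": 0}

```text
time: 22.63
tool_pos: [0.4073, -0.0461, 0.3008]
tcp_rot: [[-0.807, -0.59, -0.001], [-0.59, 0.807, 0.001], [-0.0, 0.001, -1.0]]
wrist_force: [1.4, -0.1, -0.7]
opening: 0.0214
```

```bash
python3 -c "
from h import *
to([.4785,.0951,.30])"
```

```text
tool [ 0.4073 -0.0461  0.3008] yaw -143.8 q6 -0.95 share [-1.408  0.719  0.009] axis dir in tool [ 0.297  0.403 -0.866] F [ 1.4 -0.1 -0.7] open 0.0214 t 22.63
```

step_arm:
  steps:
    - {"jaw": 0, "x": -0.27, "y": 0.14, "z": 0, "roll": 0}
    - {"jaw": 0, "x": -0.27, "y": 0.14, "z": 0, "roll": 0}
    - {"jaw": 0, "x": -0.27, "y": 0.14, "z": 0.1, "roll": 0}
    - {"jaw": 0, "x": -0.27, "y": 0.14, "z": 0.15, "roll": 0}
    - {"jaw": 0, "x": -0.27, "y": 0.13, "z": 0.15, "roll": 0}
    - {"jaw": 0, "x": 0, "y": 0, "z": 0, "roll": 0}
    - {"jaw": 0, "x": 0, "y": 0, "z": 0, "roll": 0}

```text
time: 23.22
tool_pos: [0.4757, 0.0884, 0.2597]
tcp_rot: [[-0.805, -0.593, -0.004], [-0.593, 0.805, 0.0], [0.003, 0.003, -1.0]]
wrist_force: [-0.5, 0.9, -0.3]
opening: 0.0215
```

```bash
sed -i "s/to(/to(/; s/if __name__=='__main__':.*/if __name__=='__main__':\n    to([.4785,.0951,.124]); rodline(sys.argv[1],(-.052,0,.1146))/" rod.py; python3 rod.py s
```

```text
tool [0.4757 0.0884 0.2597] yaw -143.7 q6 -0.62 share [-0.066  0.034  1.357] axis dir in tool [ 0.298  0.405 -0.864] F [-0.5  0.9 -0.3] open 0.0215 t 23.22
side -0.06 off 0.0 max 2.0 width 0.0
side -0.02 off 0.92 max 24.0 width 0.0
side 0.02 off 0.91 max 45.0 width 3.5
side 0.06 off 1.17 max 53.0 width 4.5
side 0.1 off 1.21 max 51.0 width 4.5
side 0.14 off 1.29 max 51.0 width 4.0
side 0.18 off 0.61 max 45.0 width 4.5
side 0.22 off 0.29 max 98.0 width 6.0
side 0.26 off 0.51 max 84.0 width 5.5
side 0.3 off 0.8 max 96.0 width 7.0
side 0.34 off 0.86 max 102.0 width 7.0
side 0.38 off 0.84 max 101.0 width 7.0
side 0.42 off 0.85 max 102.0 width 7.0
side 0.46 off 0.8 max 104.0 width 7.0
side 0.5 off 0.76 max 123.0 width 7.0
side 0.54 off 0.7 max 123.0 width 7.0
side 0.58 off 0.66 max 127.0 width 7.0
scene -0.06 off 0.0 max 3.0 width 0.0
scene -0.02 off 0.0 max 6.0 width 0.0
scene 0.02 off -1.31 max 44.0 width 1.5
scene 0.06 off -0.93 max 45.0 width 2.5
scene 0.1 off -1.26 max 58.0 width 2.5
scene 0.14 off -0.2 max 74.0 width 4.5
scene 0.18 off 0.37 max 90.0 width 6.0
scene 0.22 off 0.52 max 91.0 width 6.5
scene 0.26 off 0.72 max 98.0 width 6.0
scene 0.3 off 0.64 max 78.0 width 6.0
scene 0.34 off 0.5 max 82.0 width 5.5
scene 0.38 off 0.16 max 85.0 width 7.0
scene 0.42 off 0.42 max 88.0 width 6.5
scene 0.46 off 0.94 max 99.0 width 6.0
scene 0.5 off 2.02 max 62.0 width 3.0
scene 0.54 off -0.44 max 64.0 width 6.0
scene 0.58 off 0.17 max 113.0 width 7.0
line at z in tool [-0.0521 -0.0042  0.1146]
line at z in tool [-0.0217 -0.0073  0.0366]
line at z in tool [ 0.0086 -0.0104 -0.0414]
dir in tool [ 0.363 -0.038 -0.931] tilt 21.2
```

The fit agrees: tip at tool x −52 mm, tilt 21.2°. Correcting the position and lowering.

step_arm:
  steps:
    - {"jaw": 0, "x": -0.03, "y": 0.025, "z": 0, "roll": 0}
    - {"jaw": 0, "x": 0, "y": 0, "z": 0, "roll": 0}
    - {"jaw": 0, "x": 0, "y": 0, "z": 0, "roll": 0}

```text
time: 23.57
tool_pos: [0.4778, 0.0897, 0.262]
tcp_rot: [[-0.808, -0.589, 0.001], [-0.589, 0.808, 0.0], [-0.001, -0.001, -1.0]]
wrist_force: [0.7, -0.3, -1.8]
opening: 0.0212
```

```bash
python3 -c "
from h import *
to([.4785-.0012,.0951+.0016,.124])"
```

```text
tool [0.4778 0.0897 0.262 ] yaw -143.9 q6 -0.62 share [-0.036  0.06   1.38 ] axis dir in tool [ 0.297  0.401 -0.866] F [ 0.7 -0.3 -1.8] open 0.0212 t 23.57
```

step_arm:
  steps:
    - {"jaw": 0, "x": -0.036, "y": 0.06, "z": 0.05, "roll": 0}
    - {"jaw": 0, "x": 0, "y": 0, "z": 0.15, "roll": 0}
    - {"jaw": 0, "x": 0, "y": 0, "z": 0.2, "roll": 0}
    - {"jaw": 0, "x": 0, "y": 0, "z": 0.15, "roll": 0}
    - {"jaw": 0, "x": 0, "y": 0, "z": 0.1, "roll": 0}
    - {"jaw": 0, "x": 0, "y": 0, "z": 0, "roll": 0}
    - {"jaw": 0, "x": 0, "y": 0, "z": 0, "roll": 0}

```text
time: 24.15
tool_pos: [0.4771, 0.0972, 0.1965]
tcp_rot: [[-0.808, -0.589, -0.0], [-0.589, 0.808, 0.0], [0.0, 0.0, -1.0]]
wrist_force: [-0.4, -0.5, -0.2]
opening: 0.0214
```

```bash
python3 -c "
from h import *
to([.4785-.0012,.0951+.0016,.124])"
```

```text
tool [0.4771 0.0972 0.1965] yaw -143.9 q6 -0.6 share [ 0.001 -0.005  0.725] axis dir in tool [ 0.298  0.402 -0.866] F [-0.4 -0.5 -0.2] open 0.0214 t 24.15
```

step_arm:
  steps:
    - {"jaw": 0, "x": 0, "y": 0, "z": 0.08, "roll": 0}
    - {"jaw": 0, "x": 0, "y": 0, "z": 0.08, "roll": 0}
    - {"jaw": 0, "x": 0, "y": 0, "z": 0.08, "roll": 0}
    - {"jaw": 0, "x": 0, "y": 0, "z": 0.06, "roll": 0}
    - {"jaw": 0, "x": 0, "y": 0, "z": 0, "roll": 0}
    - {"jaw": 0, "x": 0, "y": 0, "z": 0, "roll": 0}

```text
time: 24.65
tool_pos: [0.477, 0.0972, 0.1661]
tcp_rot: [[-0.808, -0.589, -0.001], [-0.589, 0.808, -0.0], [0.001, 0.0, -1.0]]
wrist_force: [-0.4, -0.5, -1.0]
opening: 0.0212
```

step_arm:
  steps:
    - {"jaw": 0, "x": 0, "y": 0, "z": 0.08, "roll": 0}
    - {"jaw": 0, "x": 0, "y": 0, "z": 0.08, "roll": 0}
    - {"jaw": 0, "x": 0, "y": 0, "z": 0.08, "roll": 0}
    - {"jaw": 0, "x": 0, "y": 0, "z": 0.05, "roll": 0}
    - {"jaw": 0, "x": 0, "y": 0, "z": 0, "roll": 0}
    - {"jaw": 0, "x": 0, "y": 0, "z": 0, "roll": 0}

```text
time: 25.15
tool_pos: [0.477, 0.0972, 0.1371]
tcp_rot: [[-0.808, -0.589, -0.001], [-0.589, 0.808, -0.0], [0.001, 0.0, -1.0]]
wrist_force: [0.7, 0.4, -0.1]
opening: 0.0213
```

```bash
python3 - <<'E'
from h import *
to([.4785-.0012,.0951+.0016,.124])
for n in('side','scene'):
    im=optics.grab_frame(n);cv2.imwrite(f'pics/t_{n}.png',im[:,:,::-1]);b=cv2.imread(f'pics/{n}0.png')[:,:,::-1].copy()
    for nm,i in(('before',b),('now',im)): print(n,nm,'clip',[(q[0].tolist(),int(q[1][4])) for q in blobs(i,(105,150,80),(125,255,255)) if (180<q[0][0]<200 or 240<q[0][0]<260)])
g0=cv2.cvtColor(cv2.imread('pics/side0.png'),cv2.COLOR_BGR2GRAY);g=cv2.cvtColor(cv2.imread('pics/t_side.png'),cv2.COLOR_BGR2GRAY)
for row in(143,149,155,161): print(row,[(int(np.where(x[row,235:290]>95)[0][0])+235,int(np.where(x[row,235:290]>95)[0][-1])+235) for x in(g0,g)])
E
```

```text
tool [0.477  0.0972 0.1371] yaw -143.9 q6 -0.6 share [ 0.001 -0.005  0.131] axis dir in tool [ 0.298  0.402 -0.866] F [ 0.7  0.4 -0.1] open 0.0213 t 25.15
side before clip [([249.7, 135.0], 30), ([185.2, 354.5], 305)]
side now clip [([249.4, 135.7], 27), ([185.2, 354.5], 305)]
scene before clip [([189.8, 245.0], 20)]
scene now clip []
143 [(248, 275), (249, 275)]
149 [(248, 274), (249, 274)]
155 [(249, 273), (249, 273)]
161 [(251, 271), (251, 271)]
```

Cup unmoved, no contact yet, and the tip is about 14 mm above the floor. Lowering in small steps until the floor is felt.

step_arm:
  steps:
    - {"jaw": 0, "x": 0, "y": 0, "z": 0.04, "roll": 0}
    - {"jaw": 0, "x": 0, "y": 0, "z": 0.04, "roll": 0}
    - {"jaw": 0, "x": 0, "y": 0, "z": 0.02, "roll": 0}
    - {"jaw": 0, "x": 0, "y": 0, "z": 0, "roll": 0}
    - {"jaw": 0, "x": 0, "y": 0, "z": 0, "roll": 0}

```text
time: 25.67
tool_pos: [0.4771, 0.0972, 0.1273]
tcp_rot: [[-0.808, -0.589, -0.0], [-0.589, 0.808, -0.0], [0.0, 0.0, -1.0]]
wrist_force: [0.6, 0.2, -1.8]
opening: 0.021
```

step_arm:
  steps:
    - {"jaw": 0, "x": 0, "y": 0, "z": 0.015, "roll": 0}
    - {"jaw": 0, "x": 0, "y": 0, "z": 0, "roll": 0}

```text
time: 25.83
tool_pos: [0.4773, 0.0972, 0.1259]
tcp_rot: [[-0.808, -0.589, 0.0], [-0.589, 0.808, 0.0], [-0.0, 0.0, -1.0]]
wrist_force: [-0.4, -0.7, -1.8]
opening: 0.0214
```

step_arm:
  steps:
    - {"jaw": 0, "x": 0, "y": 0, "z": 0.015, "roll": 0}
    - {"jaw": 0, "x": 0, "y": 0, "z": 0, "roll": 0}

```text
time: 26.0
tool_pos: [0.4772, 0.0972, 0.1243]
tcp_rot: [[-0.808, -0.589, -0.0], [-0.589, 0.808, -0.0], [0.0, 0.0, -1.0]]
wrist_force: [0.4, -0.7, -1.7]
opening: 0.0208
```

step_arm:
  steps:
    - {"jaw": 0, "x": 0, "y": 0, "z": 0.015, "roll": 0}
    - {"jaw": 0, "x": 0, "y": 0, "z": 0, "roll": 0}

```text
time: 26.17
tool_pos: [0.4772, 0.0971, 0.1229]
tcp_rot: [[-0.808, -0.589, -0.0], [-0.589, 0.808, -0.0], [0.0, -0.0, -1.0]]
wrist_force: [-0.1, 0.3, -0.6]
opening: 0.0213
```

step_arm:
  steps:
    - {"jaw": 0, "x": 0, "y": 0, "z": 0.015, "roll": 0}
    - {"jaw": 0, "x": 0, "y": 0, "z": 0, "roll": 0}

```text
time: 26.33
tool_pos: [0.4773, 0.0969, 0.1222]
tcp_rot: [[-0.808, -0.589, 0.001], [-0.589, 0.808, -0.001], [-0.0, -0.001, -1.0]]
wrist_force: [-3.3, -1.4, 9.9]
opening: 0.021
```

```bash
python3 -c "
from h import *
to([.4785-.0012,.0951+.0016,.124]);print(r.read_state()['torque'].round(3))
im=optics.grab_frame('side');print([q[0] for q in blobs(im,(105,150,80),(125,255,255))][:1])"
```

```text
tool [0.4773 0.0969 0.1222] yaw -143.9 q6 -0.6 share [ 0.001 -0.001 -0.018] axis dir in tool [ 0.297  0.401 -0.866] F [-3.3 -1.4  9.9] open 0.021 t 26.33
[-0.382  0.703  0.054]
[array([249.4, 136. ])]
```

Floor felt (about 10 N) with the cup still in place. Easing up 1 mm, nudging 3 mm towards the clip rim, then releasing.

step_arm:
  steps:
    - {"jaw": 0, "x": 0.01, "y": 0, "z": -0.008, "roll": 0}
    - {"jaw": 0, "x": 0.02, "y": 0, "z": 0, "roll": 0}
    - {"jaw": 0, "x": 0, "y": 0, "z": 0, "roll": 0}
    - {"jaw": 0, "x": 0, "y": 0, "z": 0, "roll": 0}

```text
time: 26.72
tool_pos: [0.4748, 0.0954, 0.1222]
tcp_rot: [[-0.808, -0.589, 0.0], [-0.589, 0.808, 0.0], [-0.0, 0.0, -1.0]]
wrist_force: [-0.1, 0.5, 0.9]
opening: 0.0212
```

step_arm:
  steps:
    - {"jaw": 0.28, "x": 0, "y": 0, "z": 0, "roll": 0}
    - {"jaw": 0.32, "x": 0, "y": 0, "z": 0, "roll": 0}
    - {"jaw": 0.4, "x": 0, "y": 0, "z": 0, "roll": 0}
    - {"jaw": 0.6, "x": 0, "y": 0, "z": 0, "roll": 0}
    - {"jaw": 0.8, "x": 0, "y": 0, "z": 0, "roll": 0}
    - {"jaw": 1, "x": 0, "y": 0, "z": 0, "roll": 0}
    - {"jaw": 1, "x": 0, "y": 0, "z": 0, "roll": 0}
    - {"jaw": 1, "x": 0, "y": 0, "z": 0, "roll": 0}

```text
time: 27.38
tool_pos: [0.4748, 0.0954, 0.1222]
tcp_rot: [[-0.808, -0.589, -0.0], [-0.589, 0.808, 0.0], [0.0, 0.0, -1.0]]
wrist_force: [-0.4, 0.2, -0.1]
opening: 0.0854
```

```bash
python3 - <<'E'
from h import *
to([.477,.097,.25])
for n in('side','wrist'):
    im=optics.grab_frame(n);cv2.imwrite(f'pics/v_{n}.png',im[:,:,::-1])
    print(n,'green',[(q[0].tolist(),int(q[1][4])) for q in blobs(im,(45,100,60),(75,255,255))],'clip',[(q[0].tolist(),int(q[1][4])) for q in blobs(im,(105,150,80),(125,255,255))][:3])
    P=optics.camera_params(n);c=np.array([.506,.1152,0]);u=np.array([-.807,-.591,0])
    for th in(24,27,30):
        t=np.radians(th);e=np.sin(t)*u+np.array([0,0,np.cos(t)]);x=32-(89-6.5*np.sin(t))*np.tan(t)-6.5/np.cos(t)
        print(th,'tip x',round(x,1),'head pred',proj(P,c+u*x/1000+[0,0,.006+.0065*np.sin(t)]+.159*e).round(1))
E
```

```text
tool [0.4748 0.0954 0.1222] yaw -143.9 q6 -0.61 share [-0.027  0.    -1.278] axis dir in tool [ 0.297  0.402 -0.866] F [-0.4  0.2 -0.1] open 0.0854 t 27.38
side green [([245.1, 118.6], 85), ([219.0, 149.4], 40)] clip [([249.4, 135.5], 28), ([168.1, 300.8], 11), ([185.2, 354.6], 304)]
24 tip x -13.6 head pred [246.4 115.5]
27 tip x -19.1 head pred [245.8 116.8]
30 tip x -25.0 head pred [245.3 118.2]
wrist green [([340.0, 128.2], 266), ([256.1, 210.6], 1406)] clip []
24 tip x -13.6 head pred [254.4 225.9]
27 tip x -19.1 head pred [254.5 220.1]
30 tip x -25.0 head pred [254.5 215.1]
```

The head is leaning over the clip side as predicted and laterally centred. Retreating straight up.

step_arm:
  steps:
    - {"jaw": 1, "x": 0, "y": 0, "z": -0.1, "roll": 0}
    - {"jaw": 1, "x": 0, "y": 0, "z": -0.2, "roll": 0}
    - {"jaw": 1, "x": 0, "y": 0, "z": -0.3, "roll": 0}
    - {"jaw": 1, "x": 0, "y": 0, "z": -0.3, "roll": 0}
    - {"jaw": 1, "x": 0, "y": 0, "z": -0.3, "roll": 0}
    - {"jaw": 1, "x": 0.2, "y": -0.2, "z": -0.2, "roll": 0}
    - {"jaw": 1, "x": 0.25, "y": -0.25, "z": 0, "roll": 0}
    - {"jaw": 1, "x": 0.25, "y": -0.25, "z": 0, "roll": 0}
    - {"jaw": 1, "x": 0, "y": 0, "z": 0, "roll": 0}
    - {"jaw": 1, "x": 0, "y": 0, "z": 0, "roll": 0}

```text
time: 28.32
tool_pos: [0.4594, -0.0039, 0.2624]
tcp_rot: [[-0.81, -0.587, 0.0], [-0.587, 0.81, -0.0], [-0.0, -0.0, -1.0]]
wrist_force: [-1.0, 0.3, 0.2]
opening: 0.0851
```

```bash
python3 - <<'E'
from h import *
to([.477,.097,.25])
G={};u=np.array([-.807,-.591,0]);c=np.array([.506,.1152,0])
for n in('side','scene'):
    im=optics.grab_frame(n);cv2.imwrite(f'pics/x_{n}.png',im[:,:,::-1]);b=cv2.imread(f'pics/{n}0.png')[:,:,::-1].copy()
    G[n]=blobs(im,(45,100,60),(75,255,255));print(n,'green',[(q[0].tolist(),int(q[1][4])) for q in G[n]])
    for nm,i in(('before',b),('now',im)):
        print(n,nm,'clip',[(q[0].tolist(),int(q[1][4])) for q in blobs(i,(105,150,80),(125,255,255))][:2],'stapler',[(q[0].tolist(),int(q[1][4])) for q in blobs(i,(80,60,60),(98,255,255)) if 150<q[0][0]<330])
S=optics.camera_params('scene');D=optics.camera_params('side')
try:
    gs=max(G['scene'],key=lambda q:q[1][4]);gd=max(G['side'],key=lambda q:q[1][4]);h,e=tri([(S,*gs[0]),(D,*gd[0])]);print('head',h,e,'along clip dir',(h-c)@u,'lateral',(h-c)@np.cross([0,0,1],u))
except Exception as x: print(x)
g0=cv2.imread('pics/side0.png');g=cv2.imread('pics/x_side.png');
for nm,(a,b2,p,q) in dict(dish0=(196,220,215,244),dish1=(315,352,225,264),cup=(140,166,240,280)).items(): print(nm,'mean diff',cv2.absdiff(g0,g)[a:b2,p:q].mean().round(2))
E
```

```text
tool [ 0.4594 -0.0039  0.2624] yaw -144.1 q6 -0.82 share [-0.735  0.714  0.124] axis dir in tool [ 0.299  0.401 -0.866] F [-1.   0.3  0.2] open 0.0851 t 28.32
side green [([245.2, 118.0], 94), ([218.9, 149.2], 38)]
side before clip [([249.7, 135.0], 30), ([168.1, 300.8], 11)] stapler [([304.0, 197.6], 202)]
side now clip [([249.5, 135.7], 25), ([168.1, 300.8], 11)] stapler [([304.0, 197.5], 197)]
scene green [([196.0, 227.2], 99)]
scene before clip [([189.8, 245.0], 20)] stapler [([207.1, 215.2], 184)]
scene now clip [] stapler [([208.2, 214.2], 164)]
head [0.46141767 0.08512157 0.14603874] [np.float64(0.0003150653444076917), np.float64(0.00031506534440770847)] along clip dir 0.053754294480874924 lateral -0.002074868216828157
dish0 mean diff 1.93
dish1 mean diff 0.48
cup mean diff 1.85
```

```bash
python3 -c "
from cell import r
print(r.finish_job())"
```

```text
the job is handed in; nothing more can be done
None
```

The rod is out of its holder and left leaning in the white cup against the clip side, and the job was handed in at about 28.5 s of the 58 s allowed.

**What I did**
- I lifted the collar about 8 mm and turned it counter-clockwise in two strokes to its hard stop. On release it dropped home.
- I drew the rod out by its green head. I then steepened it in the grip from 30° to 21° by pressing its tip lightly against the collar, which was an extra contact with the holder.
- I lowered the rod until I felt the cup floor, at about 10 N, eased up about 1 mm and let go.

**What the last checks showed**
- **Collar:** its image brightness profile matched the initial home position, and a tooth showed near its predicted place in the released notch. I made this check before the steepening push and did not repeat it.
- **Rod:** the head sits about 54 mm from the cup's centre towards the clip and 2 mm off to the side, so it is leaning over the clip.
- **Cup:** the clip moved less than 1 pixel in the side view.
- **Dishes and stapler:** the side view shows no change.

**What failed or disagreed**
- My first collar grip closed on the cap's top edge. The finger tips sit about 25 mm farther back than the TCP description suggests, so I regripped lower.
- The two cameras' estimates of the cup rim differed by up to about 9 mm until I used the cup's outline instead.
- In the last scene view the rod hid the clip, and the visible part of the stapler read about 1 pixel differently. I put this down to the rod's head or the arm partly covering it.

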